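# Seat a lens cell in the photometer's three-point mount

### The arm

A 7-joint arm with a two-finger parallel gripper is mounted at the origin on a cart in front of the work surface, level with it; the furniture and walls round the work are solid. World frame = base frame: x ahead of the robot, y to its left, z up, the work surface at z = 0. Lengths are in m, angles in rad, forces in N, time in s.
With the tool pointing down it reaches from about 0.4 to 0.85 m from the base axis. Payload 4.5 kg.
Tool frame: the origin (TCP) lies at the very end of the fingers, on their centre line; the grasp point (between the pads) lies 19 mm behind it; z points along the fingers, y is the direction in which the jaws open and shut (so a half turn about z gives the same grasp; the last joint's range is limited). The gripper opens to 88 mm and grips with 3 to 60 N. Pads are 18 mm wide; open, the fingers measure 123 mm over their backs; the gripper's body (75 mm by 187 mm) begins 45 mm behind the grasp point.
Start: joints at [-1.126, 0.689, -0.195, 1.565, 0.157, 0.902, -0.215], TCP at [0.25, 0.573, 0.239] pointing down, gripper open.
Joint ranges: [-3.01, 3.01], [-0.46, 2.08], [-1.47, 1.51], [0.13, 2.56], [-1, 4.14], [0.04, 2.09], [-2.66, 2.66]. Speed limits (rad/s): [2.57, 2.57, 3.14, 3.14, 3.14, 3.14, 3.14].

### API

Orientations are given as a 3x3 rotation matrix whose columns are the frame's x, y, z axes.
In Python, from bench import bot, grab_frame, calibration gives the robot as it stands.
- The arm moves only by the tool jog_arm, never from a script. Its argument "commands" is a list of rows, each a list of 3 entries, a list of its own where there are three numbers: the shift along the tool's x, y, z in units of 25 mm (1.0 is 25 mm), then the turn, a rotation vector about the tool's x, y, z in units of 6 degrees (1.0 is 6 degrees), then the opening, from 0 (shut) to 1 (fully open). A call has 1 to 5 rows; each row shifts and turns the commanded pose from where the row before left it, along the tool's axes as they then stand; what a row does not reach is not made up. A row lasts 1/12 s, in which the tool goes at most 41.7 mm and 7.16 degrees, less where a joint would pass 70% of its speed; a pose out of reach is approached as far as the arm can. A call is refused whole if a number of a shift passes 1 or a number of a turn 1, either way. A call with a gripper value outside its range is refused whole. The fingers move at their own pace and stop on an object; "force" is the grip in N (left out, the last holds). Time passes only in rows, so rows that do not move let the fingers close. It gives the time, the measured TCP pose, the force and the opening at its end, in the units of the state.
- bot.read_state(): the state, without advancing time (a new reading comes with each control period).
- grab_frame(name): name is "scene" or "top" or "wrist"; returns (picture, depth): 480x640x3 uint8, blue, green, red; 480x640 float32, m along the optical axis (not along the pixel's ray), 0 where there is no reading.
- calibration(name): a dict with "camera_matrix" (3x3 intrinsics, pixels), "world_from_camera" (4x4, takes a point from camera to world coordinates); the wrist camera has in their place "T_tool_cam" (4x4, takes a point from camera to tool coordinates, whose origin is the TCP and whose axes are the flange's). Camera axes: x right, y down, z forward; pixel columns grow to the right and rows downward; lengths in m; the calibration is good to about 2 mm. A picture is of the moment at which its call begins: read the wrist's pose just before it. calibration takes no time and is no camera call.
- bot.finish_job(): hands the job in, once; it reports no verdict.
The state is a dict: "clock": time; "q": joint angles; "joint_vel": joint speeds; "tau": joint torques, N m; "ee_pos": TCP position; "tcp_rot": TCP orientation; "ft_force": force on the tool from outside, world axes, zero at the start; "ft_torque": the same for the moment, N m; "grip_width": opening from 0.0 (shut) to 1.0 (fully open).
Only numpy, scipy, OpenCV 4.12 (cv2) and the standard library are available. Lean on these libraries where they do the work, as an engineer would, in place of code of your own. Each camera call takes 0.05 s, during which the arm holds its last target.

### The job

Take the lens cell from its tray and seat it, barrel up, in the three-point mount of the photometer module: push the sprung jaw back with the rim of the flange, lower the flange onto the seats, and ease it forward under the two hooked points until both points and the jaw bear on the rim and it lies flat and cannot rock. The glass chips easily, so feel your way and never press it with more than 20 N, let go only when the points have taken it, and leave the other things on the bench where they stand.

Things in the scene. Friction and masses are not known exactly. Their poses are not given: they have to be found in the camera images.
- lens_cell: Black flanged lens cell, loose, about 0.24 kg, standing barrel up in the tray. Round flange 60 mm across, 5 mm thick, at the bottom; above it a barrel, 48 mm high overall with the glass, with two flat grip lands 34 mm apart facing the cell's +y and -y, 24 mm wide, 5 to 42 mm above the underside. Origin: centre of the flange's underside; z up the barrel. Its turn about z in the mount is free.
- lens_tray: White shallow square tray, fixed, 110 x 110 mm, floor 3 mm thick, rim 12 mm high. Origin: centre of its underside.
- optics_module: Photometer module, fixed: aluminium plate 190 x 150 mm on legs, top at 40 mm. Origin at bench height, z up; +x from the jaw to the two points. A grey cross slide on it carries the whole mount (seats, points, jaw). Its micrometer has been wound out to +x by 2 to 24 mm, how far is not reported: feel for it; it stays still. The mount's points mark its places for micrometer zero.
- seat_zero (a point): Centre of the seated flange's underside at micrometer zero, at module x = -12, y = 0, z = 60 mm; the true one is 2 to 24 mm farther to +x. Three small seats (near_seat at -x, left_seat and right_seat under the points) carry the flange at this height. Beside it (+y, -y) the mount is free above 56 mm. Seats, points, nose and flange are polished, friction about 0.15.
- points_zero (a point): Middle, at micrometer zero, between the fixed left_point (+y) and right_point (-y), which stand 45 degrees either side of +x, 30 mm from the lens axis, up to 76 mm over the bench. Each leans inward 22 degrees, its top reaching 3.2 mm over the rim, and bears on the flange's top edge. To come down past them the cell's axis must be 5 to 8 mm to the -x side of its seated place.
- jaw_zero (a point): At micrometer zero, middle of the face of the jaw's upright nose (jaw_nose) at rest: 16 mm wide, 61 to 91 mm over the bench, facing +x. It slides to -x on a spring: 4 N to start, 1 N more per mm, hard stop at 11.5 mm. A push of 12 to 14 N puts the cell right for lowering; the seated cell holds it 3 mm back (7 N). Black housing behind it, 25 to 61 mm from the face, top at 91 mm.
- petri_dish: Lidded petri dish, 89 mm across, 15 mm high, bystander. Origin: centre of its underside.
- stain_bottle_2: Small brown bottle with a black cap, 48 mm across, 104 mm high, bystander. Origin: centre of its underside.
- swab_box: White and blue carton, 60 x 95 x 50 mm, bystander. Origin: centre of its underside.
- control_vial_2: Small vial with a green cap, 24 mm across, 45 mm high, bystander beside the module. Origin: centre of its underside.
Not all that is in view belongs to the job. What is shaped like the lens_cell but blue is not meant.

How it is judged:
On the way:
1. the lens cell is down on its seats and bears on a fixed point while the fingers still guide it (z of lens_cell in the frame of optics_module between 0.058 and 0.063 m and (contact force between lens_cell and left_point above 1 N or contact force between lens_cell and right_point above 1 N) and contact force between lens_cell and the fingers above 1 N), for 0.1 s.
At the end, for the whole second after the job is handed in: The lens cell rests on the seats (underside 58.5 to 61.5 mm above the bench), upright within 0.03 rad and still, with both fixed points pressing on its rim with more than 1 N each and the jaw's nose with more than 2 N (contact force between lens_cell and left_point above 1 N and contact force between lens_cell and right_point above 1 N and contact force between lens_cell and jaw_nose above 2 N and z of lens_cell in the frame of optics_module between 0.0585 and 0.0615 m and angle between lens_cell's own z axis and vertical below 0.03 rad and linear speed of lens_cell below 0.01 m/s); the robot touches nothing.
It fails at once if the lens cell is pressed or knocked against a point or the jaw's nose with more than 20 N, or against a seat with more than 25 N (contact force between lens_cell and left_point above 20 N or contact force between lens_cell and right_point above 20 N or contact force between lens_cell and jaw_nose above 20 N or contact force between lens_cell and near_seat above 25 N or contact force between lens_cell and left_seat above 25 N or contact force between lens_cell and right_seat above 25 N).
It fails at once if a bystander (petri dish, brown bottle, carton, vial) is moved by more than 20 mm (distance of any of petri_dish, stain_bottle_2, swab_box, control_vial_2 from where it was at the start of the episode above 0.02 m).
It also fails if it takes over 70 s, if anything falls off the work surface, if the arm or the gripper's body presses on something with over 40 N, if the wrist force passes 120 N, or if a joint passes its speed limit or range.

## Working session

There is one attempt and no reset: what is moved stays moved. The work goes in short steps, Python scripts to look and compute and a tool call to move; the robot and the scene stay as the last step left them, time stands still between calls to the robot, and variables do not carry over. Pictures are saved under pics/ and viewed, and the job is handed in when it is done.

Besides the shell and the picture viewer there is one more tool, called after "Emit:" in YAML: its name, and indented under it one key for each argument. jog_arm: Moves the arm, as the interface text tells. Its arguments: {"type":"object","properties":{"commands":{"type":"array","items":{"type":"array"}},"force":{"type":"number"}},"required":["commands"]}

```bash
ls; mkdir -p pics; python3 - <<'E'
from bench import bot, grab_frame, calibration
import cv2,numpy as np
s=bot.read_state();print({k:np.round(v,3).tolist() for k,v in s.items()})
for n in ["scene","top"]:
    p,d=grab_frame(n);cv2.imwrite(f"pics/{n}0.png",p);np.save(f"{n}0.npy",d)
    c=calibration(n);print(n,np.round(c["camera_matrix"],1).tolist(),np.round(c["world_from_camera"],4).tolist())
print(calibration("wrist"))
E
```

```text
pics
{'clock': 0.0, 'q': [-1.126, 0.69, -0.195, 1.566, 0.157, 0.903, -0.215], 'joint_vel': [0.0, 0.001, -0.0, 0.001, 0.001, 0.001, -0.0], 'tau': [0.0, -52.757, -1.267, -15.343, -0.053, 0.007, 0.0], 'ee_pos': [0.249, 0.572, 0.238], 'tcp_rot': [[-0.917, 0.399, -0.001], [0.399, 0.917, -0.002], [-0.0, -0.002, -1.0]], 'ft_force': [-0.26, -0.409, 0.331], 'ft_torque': [0.018, -0.041, -0.046], 'grip_width': 1.001}
scene [[502.9, 0.0, 320.7], [0.0, 502.9, 236.9], [0.0, 0.0, 1.0]] [[0.7303, -0.4783, 0.4878, -0.1604], [-0.683, -0.4988, 0.5335, -0.8758], [-0.0119, -0.7228, -0.691, 0.9883], [0.0, 0.0, 0.0, 1.0]]
top [[564.1, 0.0, 322.7], [0.0, 564.1, 236.1], [0.0, 0.0, 1.0]] [[-0.0894, -0.971, 0.2217, 0.2189], [-0.996, 0.0884, -0.0144, -0.159], [-0.0056, -0.222, -0.975, 1.4108], [0.0, 0.0, 0.0, 1.0]]
{'camera_matrix': array([[367.95822322,   0.        , 313.9286026 ],
       [  0.        , 367.95822322, 233.34722772],
       [  0.        ,   0.        ,   1.        ]]), 'T_tool_cam': array([[-8.77973182e-04, -9.66953614e-01, -2.54950853e-01,
         6.64994289e-02],
       [ 9.99999508e-01, -7.31382973e-04, -6.69773564e-04,
        -6.05114827e-04],
       [ 4.61173256e-04, -2.54951315e-01,  9.66953781e-01,
        -1.45673877e-01],
       [ 0.00000000e+00,  0.00000000e+00,  0.00000000e+00,
         1.00000000e+00]])}
```

View pics/scene0.png

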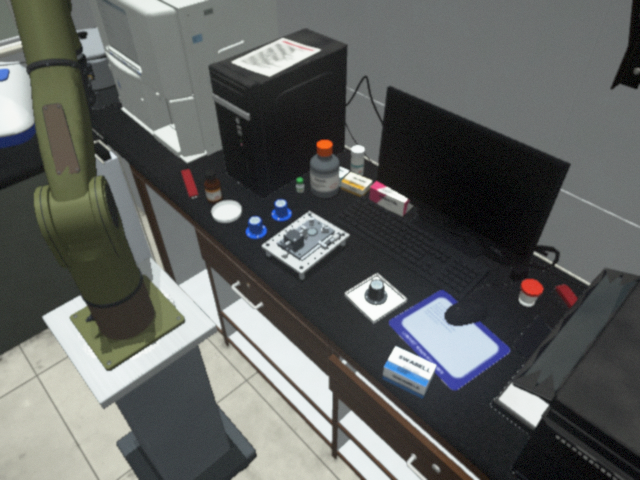

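View pics/top0.png

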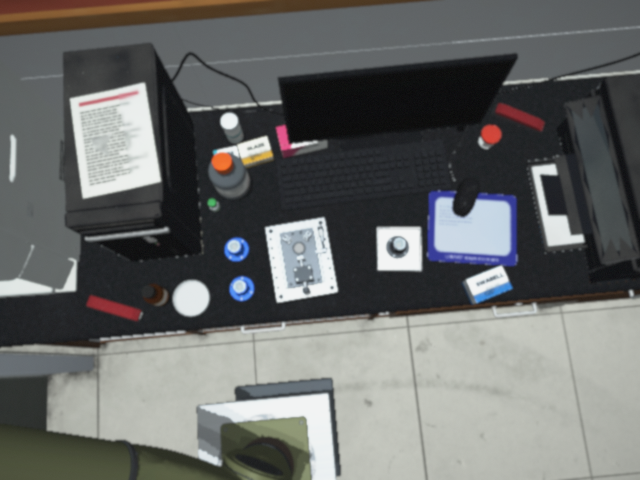

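The black cell stands in the white tray at about top (399,246), scene (376,288). Two blue cells, top (236,248) and (241,288), are the same shape but the wrong colour. The module is at top (302,259). I'll confirm this with enlarged crops.

```bash
python3 - <<'E'
import cv2,numpy as np
p=cv2.imread("pics/top0.png");q=cv2.imread("pics/scene0.png")
a=cv2.resize(p[205:315,255:435],None,fx=4.4,fy=4.4,interpolation=cv2.INTER_CUBIC)
cv2.imwrite("pics/ctop.png",a)
a=cv2.resize(q[200:330,250:420],None,fx=4.4,fy=4.4,interpolation=cv2.INTER_CUBIC)
cv2.imwrite("pics/cscene.png",a)
E
```

```text
(no output)
```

View pics/ctop.png

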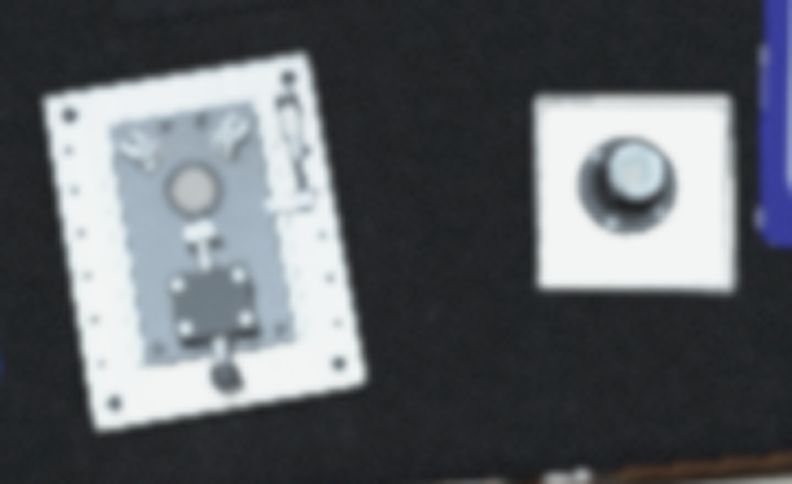

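View pics/cscene.png

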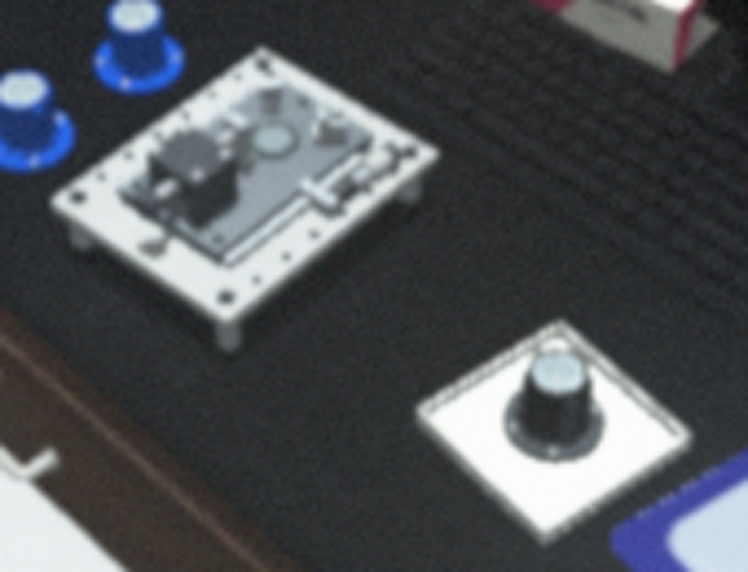

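The crops confirm it: the black cell is in the tray at top (398,247). The module's points are toward the top of the image and the jaw housing toward the bottom. Next I'll measure poses from the plate and tray contours.

```bash
cat > h.py <<'E'
from bench import bot, grab_frame, calibration
import cv2,numpy as np
np.set_printoptions(suppress=True,precision=4)
def cam(n,state=None):
    c=calibration(n)
    if n=="wrist":
        T=np.eye(4);T[:3,:3]=state["tcp_rot"];T[:3,3]=state["ee_pos"]
        return np.array(c["camera_matrix"]),T@np.array(c["T_tool_cam"])
    return np.array(c["camera_matrix"]),np.array(c["world_from_camera"])
def cast(K,T,uv,z):
    uv=np.atleast_2d(np.array(uv,float))
    r=np.c_[(uv[:,0]-K[0,2])/K[0,0],(uv[:,1]-K[1,2])/K[1,1],np.ones(len(uv))]@T[:3,:3].T
    o=T[:3,3]
    return o+r*((z-o[2])/r[:,2])[:,None]
def proj(K,T,P):
    P=np.atleast_2d(P);c=(P-T[:3,3])@T[:3,:3]
    return c[:,:2]/c[:,2:]*[K[0,0],K[1,1]]+K[:2,2]
E
python3 - <<'E'
from h import *
K,T=cam("top");p=cv2.imread("pics/top0.png")
g=p.min(axis=2)
def quad(x0,y0,x1,y1,z,th=120):
    m=np.zeros(g.shape,np.uint8);m[y0:y1,x0:x1]=(g[y0:y1,x0:x1]>th)*255
    m=cv2.morphologyEx(m,cv2.MORPH_CLOSE,np.ones((3,3)))
    cs,_=cv2.findContours(m,cv2.RETR_EXTERNAL,cv2.CHAIN_APPROX_NONE)
    c=cv2.convexHull(max(cs,key=cv2.contourArea))
    W=cast(K,T,c[:,0],z)
    r=cv2.minAreaRect((W[:,:2]*1000).astype(np.float32));print(r); print(cv2.boxPoints(r).round(1).tolist())
quad(258,210,345,308,.04)
quad(370,220,426,278,.012)
# cell glass top
m=np.zeros(g.shape,np.uint8);
for (x0,y0,x1,y1,z,lo) in [(385,232,413,262,.048+.003,110)]:
    # dark
    sub=g[y0:y1,x0:x1]; print(sub[::2,::2])
E
```

```text
((477.99981689453125, -119.43177795410156), (194.57591247558594, 153.83363342285156), 4.726161956787109)
[[374.70001220703125, -50.79999923706055], [387.3999938964844, -204.10000610351562], [581.2999877929688, -188.10000610351562], [568.5999755859375, -34.79999923706055]]
((489.1939697265625, -368.6568603515625), (114.24129486083984, 113.6131820678711), 84.81912994384766)
[[427.5, -420.3999938964844], [540.5999755859375, -430.70001220703125], [550.9000244140625, -316.8999938964844], [437.79998779296875, -306.6000061035156]]
[[243 243 243 243 243 243 243 243 243 243 243 243 243 243]
 [243 243 243 243 242 240 239 240 241 243 243 243 243 243]
 [243 243 242 232 198 165 163 173 198 231 242 243 243 243]
 [243 242 219 157 113 140 179 189 172 166 222 242 243 243]
 [243 225 169 133 115 185 196 191 190 197 166 223 242 243]
 [239 167 108  82 132 190 190 193 190 206 166 161 238 243]
 [231 132  86  55 118 187 200 202 191 203 163 127 230 243]
 [224 126  83  49  94 173 198 203 196 203 142 111 220 243]
 [225 128  85  53  60 112 166 195 187 152  90 112 220 243]
 [235 144  98  65  47  45  73  97  87  64  86 126 230 243]
 [242 198 115  89  63  50  40  39  45  90 134 174 239 243]
 [243 237 170 113 128 102  73  73  85 112 169 230 243 243]
 [243 243 233 183 170 133 106 106 121 168 226 242 243 243]
 [243 243 243 240 226 205 193 208 220 238 243 243 243 243]
 [243 243 243 243 243 242 241 243 243 243 243 243 243 243]]
```

```bash
python3 - <<'E'
from h import *
for n in ["top","scene"]:
    K,T=cam(n);d=np.load(n+"0.npy");v,u=np.mgrid[0:480,0:640]
    P=np.stack([(u-K[0,2])/K[0,0]*d,(v-K[1,2])/K[1,1]*d,d],-1)@T[:3,:3].T+T[:3,3]
    np.save(n+"P.npy",P)
    P=P[d>0]
    # height map
    xs=np.arange(0.15,0.95,.05);ys=np.arange(.75,-.75,-.05)
    print(n,"rows x; cols y from .75 (max z cm)")
    for x in xs:
        r=[]
        for y in ys:
            s=P[(abs(P[:,0]-x-.025)<.025)&(abs(P[:,1]-y+.025)<.025)&(P[:,2]>-.02)&(P[:,2]<1)]
            r.append("%3d"%round(100*np.percentile(s[:,2],97)) if len(s)>3 else "  .")
        print("%.2f"%x," ".join(r))
E
```

```text
top rows x; cols y from .75 (max z cm)
0.15   .   .   .   .   .   .   .   .   .   .  72  69   0   0   0   0   0   0   .   .   .   .   .   .   .   .   .   .   .   .
0.20   .   .   .   .   .   .   .   .   .   .   .   .   .   .   .   .   .   .   .   .   .   .   .   .   .   .   .   .   .   .
0.25   .   .   .   .   .   .   .   .   .   .   .   .   .   .   .   .   .   .   .   .   .   .   .   .   .   .   .   .   .   .
0.30   .   .   0   0   0   0   0   0   0   0   0   0   0   0   0   0   0   0   0   0   1   0   0   0   0   5   5   0   1   0
0.35   .   .   1   1   1   1   1   3   3   2   5   2   2   1   1   1   4   8   4   1   1   1   1   1   1   5   6   5   1   1
0.40   .   .   1   1   1  28   3   3   3  10  11   2   2   1   5   4   6  10   5   1   1   1   1   1   1   1   5   5   1   3
0.45   .   .   5   5   5  32  34   1   1   1   1   1   1   1   1   4   6   9   6   1   1   4   5   1   1   1   1   1   1   3
0.50   .   .   .   .   .  32  36   1  39  39  39  39  39   5   5   4   7   7   6   1   1   1   5   1   1   1   1   1   1  14
0.55   .   .   .   .   .   .  37   1  39  39  39  39  90  90 
[... 2279 characters left out ...]
 39  38  17  17  10   2   2   2   2   2   2   2   2   2   2   0   0   0   .
0.70   .   .   .   .   .   .  47   .  38  39  39  39  38  17  17   9   3   3   3   3   3   3   3   2   3   2   0   6   5   0
0.75   .   .   .   .   .   .  46   .  38  39  39  39  38   4   4   3   5  37  38  38  38  38  38  38  38  38  38  30   5   2
0.80   .   .   .   .   .   .  44   .  38  38  38  38  38   4  10   3   3   .   .   4   4   4   5   4   3   3  68   5   3   3
0.85   .   .   .   .   .   .  44   .  38  38  38  38  38  29  23  18   .   .   .   .   .   .   .   .   0   .  63   7   1   1
0.90   .   .   .   .  40  41  42  44  45  46  47  48  49  50  51  53  54  55  56  57  58  60  61  62  63  64  61  54  41  30
```

```bash
cat > plan.py <<'E'
from h import *
import sys,json
def plan(wps,az_t,step=.024,start=None,maxrows=60,R0=None):
    s=bot.read_state();p=np.array(s["ee_pos"]);R=np.array(s["tcp_rot"])
    az=np.degrees(np.arctan2(R[1,1],R[0,1]));az0=az
    rows=[];pos=p.copy()
    pts=[]
    for w in wps:
        w=np.array(w);n=max(1,int(np.ceil(np.linalg.norm(w-pos)/step)))
        for i in range(n): pts.append(pos+(w-pos)*(i+1)/n)
        pos=w
    pos=p.copy()
    for q in pts:
        a=np.radians(az)
        y=np.array([np.cos(a),np.sin(a),0]);z=np.array([0,0,-1.]);x=np.cross(y,z)
        d=q-pos;sh=np.round(np.array([x@d,y@d,z@d])/.025,2)
        t=np.clip((az-az_t)/6,-1,1)
        pos=pos+.025*(x*sh[0]+y*sh[1]+z*sh[2]);az-=6*round(t,2)
        rows.append([sh.tolist(),[0,0,round(t,2)],1])
    for i in range(0,len(rows),5):
        print(json.dumps(rows[i:i+5]))
    print("end",pos,az,"az0",az0)
E
python3 - <<'E'
from plan import *
d=np.load("topP.npy");v,u=np.where((abs(d[...,0]-.58)<.03)&(d[...,2]>.6));print(len(u),u.min(),u.max(),v.min(),v.max())
plan([(.28,.38,.25),(.33,.22,.26),(.37,.10,.26),(.39,0,.26),(.42,-.1,.26)],-85.3)
E
```

```text
8142 0 439 0 36
[[[-0.47, -0.73, -0.05], [0, 0, 1.0], 1], [[-0.54, -0.68, -0.06], [0, 0, 1.0], 1], [[-0.6, -0.62, -0.05], [0, 0, 1.0], 1], [[-0.67, -0.55, -0.05], [0, 0, 1.0], 1], [[-0.72, -0.47, -0.06], [0, 0, 1.0], 1]]
[[[-0.77, -0.4, -0.05], [0, 0, 1.0], 1], [[-0.81, -0.32, -0.05], [0, 0, 1.0], 1], [[-0.84, -0.23, -0.06], [0, 0, 1.0], 1], [[-0.85, -0.14, -0.05], [0, 0, 1.0], 1], [[-0.95, 0.08, -0.06], [0, 0, 1.0], 1]]
[[[-0.94, 0.18, -0.05], [0, 0, 1.0], 1], [[-0.92, 0.28, -0.06], [0, 0, 1.0], 1], [[-0.88, 0.37, -0.06], [0, 0, 1.0], 1], [[-0.84, 0.47, -0.06], [0, 0, 1.0], 1], [[-0.79, 0.54, -0.05], [0, 0, 1.0], 1]]
[[[-0.72, 0.63, -0.06], [0, 0, 1.0], 1], [[-0.57, 0.63, 0.0], [0, 0, 1.0], 1], [[-0.49, 0.68, 0.0], [0, 0, 1.0], 1], [[-0.42, 0.73, 0.0], [0, 0, 1.0], 1], [[-0.35, 0.77, 0.0], [0, 0, 1.0], 1]]
[[[-0.26, 0.8, 0.0], [0, 0, 1.0], 1], [[-0.17, 0.83, 0.0], [0, 0, 1.0], 1], [[-0.19, 0.79, 0.0], [0, 0, 1.0], 1], [[-0.1, 0.81, 0.0], [0, 0, 1.0], 1], [[-0.02, 0.82, 0.0], [0, 0, 1.0], 1]]
[[[0.07, 0.81, 0.0], [0, 0, 0.29], 1], [[0.09, 0.81, 0.0], [0, 0, 0.0], 1], [[0.18, 0.82, 0.0], [0, 0, 0.0], 1], [[0.17, 0.81, 0.0], [0, 0, 0.0], 1], [[0.17, 0.82, 0.0], [0, 0, 0.0], 1]]
[[[0.18, 0.82, 0.0], [0, 0, 0.0], 1], [[0.17, 0.82, 0.0], [0, 0, 0.0], 1]]
end [ 0.42   -0.1001  0.26  ] -85.2730023917936 az0 66.4669976082064
```

Emit:
jog_arm:
  commands:
    - [[-0.47,-0.73,-0.05],[0,0,1.0],1]
    - [[-0.54,-0.68,-0.06],[0,0,1.0],1]
    - [[-0.6,-0.62,-0.05],[0,0,1.0],1]
    - [[-0.67,-0.55,-0.05],[0,0,1.0],1]
    - [[-0.72,-0.47,-0.06],[0,0,1.0],1]

```text
clock: 0.52
ee_pos: [0.2664, 0.4648, 0.2452]
tcp_rot: [[-0.59, 0.807, -0.0], [0.807, 0.59, -0.001], [-0.0, -0.001, -1.0]]
ft_force: [1.1, -0.0, -0.1]
grip_width: 0.999
```

Emit:
jog_arm:
  commands:
    - [[-0.77,-0.4,-0.05],[0,0,1.0],1]
    - [[-0.81,-0.32,-0.05],[0,0,1.0],1]
    - [[-0.84,-0.23,-0.06],[0,0,1.0],1]
    - [[-0.85,-0.14,-0.05],[0,0,1.0],1]
    - [[-0.95,0.08,-0.06],[0,0,1.0],1]

```text
clock: 0.93
ee_pos: [0.2865, 0.3568, 0.2521]
tcp_rot: [[-0.109, 0.994, -0.001], [0.994, 0.109, -0.0], [-0.0, -0.001, -1.0]]
ft_force: [0.8, 0.4, 0.2]
grip_width: 1.001
```

Emit:
jog_arm:
  commands:
    - [[-0.94,0.18,-0.05],[0,0,1.0],1]
    - [[-0.92,0.28,-0.06],[0,0,1.0],1]
    - [[-0.88,0.37,-0.06],[0,0,1.0],1]
    - [[-0.84,0.47,-0.06],[0,0,1.0],1]
    - [[-0.79,0.54,-0.05],[0,0,1.0],1]

```text
clock: 1.35
ee_pos: [0.3229, 0.2422, 0.2592]
tcp_rot: [[0.404, 0.915, -0.0], [0.915, -0.404, -0.0], [-0.0, -0.0, -1.0]]
ft_force: [0.2, -0.4, 1.2]
grip_width: 1.002
```

Emit:
jog_arm:
  commands:
    - [[-0.72,0.63,-0.06],[0,0,1.0],1]
    - [[-0.57,0.63,0.0],[0,0,1.0],1]
    - [[-0.49,0.68,0.0],[0,0,1.0],1]
    - [[-0.42,0.73,0.0],[0,0,1.0],1]
    - [[-0.35,0.77,0.0],[0,0,1.0],1]

```text
clock: 1.77
ee_pos: [0.3568, 0.1395, 0.2607]
tcp_rot: [[0.807, 0.59, -0.0], [0.59, -0.807, 0.0], [-0.0, -0.0, -1.0]]
ft_force: [0.1, 1.3, -0.4]
grip_width: 1.003
```

Emit:
jog_arm:
  commands:
    - [[-0.26,0.8,0.0],[0,0,1.0],1]
    - [[-0.17,0.83,0.0],[0,0,1.0],1]
    - [[-0.19,0.79,0.0],[0,0,1.0],1]
    - [[-0.1,0.81,0.0],[0,0,1.0],1]
    - [[-0.02,0.82,0.0],[0,0,1.0],1]

```text
clock: 2.18
ee_pos: [0.3821, 0.0395, 0.2606]
tcp_rot: [[0.994, 0.108, -0.0], [0.108, -0.994, 0.0], [-0.0, -0.0, -1.0]]
ft_force: [0.1, -0.2, 0.1]
grip_width: 1.001
```

Emit:
jog_arm:
  commands:
    - [[0.07,0.81,0.0],[0,0,0.29],1]
    - [[0.09,0.81,0.0],[0,0,0.0],1]
    - [[0.18,0.82,0.0],[0,0,0.0],1]
    - [[0.17,0.81,0.0],[0,0,0.0],1]
    - [[0.17,0.82,0.0],[0,0,0.0],1]

```text
clock: 2.6
ee_pos: [0.408, -0.0603, 0.2606]
tcp_rot: [[0.997, 0.083, -0.001], [0.083, -0.997, 0.0], [-0.0, -0.0, -1.0]]
ft_force: [-0.2, 0.4, 0.4]
grip_width: 1.0
```

Emit:
jog_arm:
  commands:
    - [[0.2,0.8,0.0],[0,0,0.0],1]
    - [[0.2,0.8,0.0],[0,0,0.0],1]
    - [[0,0,0],[0,0,0],1]
    - [[0,0,0],[0,0,0],1]

```text
clock: 2.93
ee_pos: [0.4211, -0.099, 0.2605]
tcp_rot: [[0.997, 0.08, -0.0], [0.08, -0.997, 0.0], [-0.0, -0.0, -1.0]]
ft_force: [-0.7, 0.1, 0.2]
grip_width: 0.999
```

```bash
python3 - <<'E'
from h import *
s=bot.read_state();p,d=grab_frame("wrist");cv2.imwrite("pics/w1.png",p);np.save("w1.npy",d);np.savez("w1s.npz",**{k:s[k] for k in ("ee_pos","tcp_rot")})
print(s["ee_pos"],s["q"],s["clock"])
E
```

```text
[ 0.4211 -0.099   0.2605] [-0.2196  0.456   0.5154  2.1084 -0.3608  0.6623 -0.9503] 2.9333
```

View pics/w1.png

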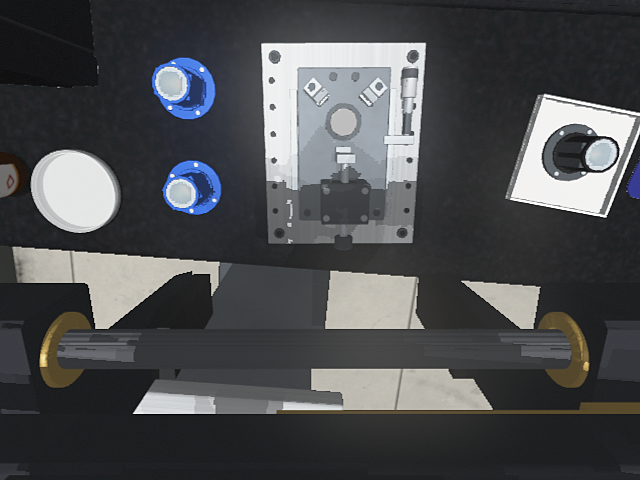

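Wrist view: module plate with corners at about (262,43), (426,43), (413,243), (269,243). Points are at (316,92) and (374,92), nose at (345,155), and the black cell's flange at (565,152).

```bash
python3 - <<'E'
from h import *
z=np.load("w1s.npz");K,T=cam("wrist",z);p=cv2.imread("pics/w1.png");d=np.load("w1.npy")
c=[(262,43),(426,43),(413,243),(269,243)]
W=cast(K,T,c,.04);print(W[:,:2],np.linalg.norm(W-np.roll(W,-1,0),axis=1));print("ctr",W.mean(0))
e=W[0]+W[1]-W[2]-W[3];print("yaw",np.degrees(np.arctan2(e[1],e[0])))
v,u=np.mgrid[0:480,0:640]
P=np.stack([(u-K[0,2])/K[0,0]*d,(v-K[1,2])/K[1,1]*d,d],-1)@T[:3,:3].T+T[:3,3]
for q in [(300,150),(344,122),(316,95),(312,88),(374,90),(345,152),(345,160),(345,185),(330,60),(600,153),(548,152),(530,180)]: print(q,P[q[1],q[0]])
x0,y0,x1,y1=255,35,435,250
cv2.imwrite("pics/w1m.png",cv2.resize(p[50:240,270:420],None,fx=3.1,fy=3.1,interpolation=cv2.INTER_CUBIC))
E
```

```text
[[ 0.5619 -0.0406]
 [ 0.5737 -0.1885]
 [ 0.3858 -0.2048]
 [ 0.3739 -0.0559]] [0.1484 0.1886 0.1493 0.1887]
ctr [ 0.4738 -0.1225  0.04  ]
yaw 4.813302958375305
(300, 150) [ 0.4709 -0.0819  0.0529]
(344, 122) [ 0.4992 -0.1204  0.0534]
(316, 95) [ 0.5182 -0.093   0.0751]
(312, 88) [ 0.524  -0.0891  0.0706]
(374, 90) [ 0.5267 -0.1422  0.0694]
(345, 152) [ 0.4727 -0.1235  0.0594]
(345, 160) [ 0.4673 -0.1214  0.0924]
(345, 185) [ 0.4463 -0.1237  0.0905]
(330, 60) [ 0.5527 -0.1032  0.0401]
(600, 153) [ 0.4905 -0.3637  0.0517]
(548, 152) [ 0.4878 -0.3417  0.0083]
(530, 180) [ 0.4569 -0.3329  0.0026]
```

View pics/w1m.png

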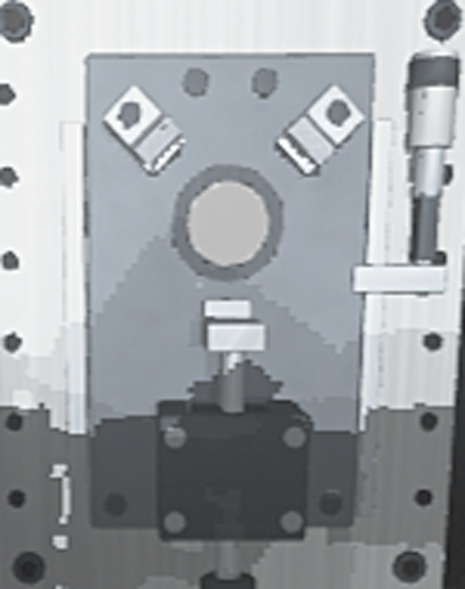

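```bash
python3 - <<'E'
from h import *
z=np.load("w1s.npz");K,T=cam("wrist",z)
a=np.radians(4.8);R=np.array([[np.cos(a),-np.sin(a)],[np.sin(a),np.cos(a)]]);o=np.array([.4738,-.1225])
def f(cx,cy,h): 
    W=cast(K,T,(270+cx/3.1,50+cy/3.1),h)[0];return (R.T@(W[:2]-o))*1000
for n,cx,cy,h in [("noseL",208,322,.091),("noseR",265,322,.091),("ptL a",185,138,.076),("ptL b",154,174,.076),("ptR a",278,142,.076),("ptR b",312,174,.076),("seat front L",205,301,.06),("seatfront R",251,301,.06),("disc",228,222,.0534),("hsg front",235,402,.091)]:
    print(n,f(cx,cy,h))
E
```

```text
noseL [-1.3462  8.2538]
noseR [-1.4128 -7.156 ]
ptL a [46.9641 14.1797]
ptL b [37.7168 22.6193]
ptR a [ 45.8288 -11.158 ]
ptR b [ 37.5278 -20.7107]
seat front L [3.2358 7.3193]
seatfront R [ 3.1769 -6.2769]
disc [25.7876  0.3806]
hsg front [-22.9262   0.5667]
```

```bash
python3 - <<'E'
from h import *
a=np.radians(4.8);R=np.array([[np.cos(a),-np.sin(a)],[np.sin(a),np.cos(a)]])
K,T=cam("top");o=np.array([.478,-.1194])
for n,cx,cy,h in [("nose front",200,222,.091),("disc",193,190,.0534),("hsg front",210,272,.091),("ptL",145,160,.076),("ptR",225,148,.076)]:
    W=cast(K,T,(255+cx/4.4,205+cy/4.4),h)[0];print(n,W,(R.T@(W[:2]-o))*1000)
K,T=cam("top");z=np.load("w1s.npz");Kw,Tw=cam("wrist",z)
print("cell glass wrist",cast(Kw,Tw,(600,153),.051),"flange",cast(Kw,Tw,(565,152),.008)); print("cell glass top",cast(K,T,(399.5,243.5),.051),"flange",cast(K,T,(397.5,247),.008))
E
```

```text
nose front [ 0.4766 -0.1215  0.091 ] [-1.5205 -1.943 ]
disc [ 0.5025 -0.118   0.0534] [24.5016 -0.6195]
hsg front [ 0.4488 -0.1246  0.091 ] [-29.5045  -2.7607]
ptL [ 0.5169 -0.0937  0.076 ] [40.9636 22.3807]
ptR [ 0.5197 -0.1381  0.076 ] [ 39.9894 -22.1336]
cell glass wrist [[ 0.4905 -0.3642  0.051 ]] flange [[ 0.4893 -0.3598  0.008 ]]
cell glass top [[ 0.4923 -0.3658  0.051 ]] flange [[ 0.4923 -0.3662  0.008 ]]
```

```bash
python3 - <<'E'
from plan import *
plan([(.455,-.362,.20)],-85.3,step=.0255)
E
```

```text
[[[0.05, 0.97, 0.22], [0, 0, 0.0], 1], [[0.04, 0.96, 0.22], [0, 0, 0.0], 1], [[0.05, 0.97, 0.22], [0, 0, 0.0], 1], [[0.04, 0.97, 0.22], [0, 0, 0.0], 1], [[0.05, 0.97, 0.22], [0, 0, 0.0], 1]]
[[[0.04, 0.96, 0.22], [0, 0, 0.0], 1], [[0.05, 0.97, 0.22], [0, 0, 0.0], 1], [[0.04, 0.97, 0.22], [0, 0, 0.0], 1], [[0.05, 0.97, 0.22], [0, 0, 0.0], 1], [[0.04, 0.96, 0.22], [0, 0, 0.0], 1]]
[[[0.05, 0.97, 0.22], [0, 0, 0.0], 1]]
end [ 0.4551 -0.362   0.1999] -85.28668180147967 az0 -85.28668180147967
```

Emit:
jog_arm:
  commands:
    - [[0.05,0.97,0.22],[0,0,0.0],1]
    - [[0.04,0.96,0.22],[0,0,0.0],1]
    - [[0.05,0.97,0.22],[0,0,0.0],1]
    - [[0.04,0.97,0.22],[0,0,0.0],1]
    - [[0.05,0.97,0.22],[0,0,0.0],1]

```text
clock: 3.4
ee_pos: [0.437, -0.2176, 0.2327]
tcp_rot: [[0.996, 0.085, -0.001], [0.085, -0.996, 0.002], [-0.001, -0.002, -1.0]]
ft_force: [0.2, -0.2, 0.5]
grip_width: 1.002
```

Emit:
jog_arm:
  commands:
    - [[0.04,0.96,0.22],[0,0,0.0],1]
    - [[0.05,0.97,0.22],[0,0,0.0],1]
    - [[0.04,0.97,0.22],[0,0,0.0],1]
    - [[0.05,0.97,0.22],[0,0,0.0],1]
    - [[0.04,0.96,0.22],[0,0,0.0],1]

```text
clock: 3.82
ee_pos: [0.4529, -0.3374, 0.2051]
tcp_rot: [[0.996, 0.085, -0.001], [0.085, -0.996, 0.002], [-0.0, -0.002, -1.0]]
ft_force: [1.0, -0.5, -0.3]
grip_width: 1.001
```

Emit:
jog_arm:
  commands:
    - [[0.05,0.97,0.22],[0,0,0.0],1]
    - [[0,0,0],[0,0,0],1]
    - [[0,0,0],[0,0,0],1]
    - [[0,0,0],[0,0,0],1]

```text
clock: 4.15
ee_pos: [0.4559, -0.3602, 0.1999]
tcp_rot: [[0.996, 0.084, -0.001], [0.084, -0.996, 0.002], [-0.001, -0.002, -1.0]]
ft_force: [0.2, 0.2, -0.2]
grip_width: 1.003
```

```bash
python3 - <<'E'
from h import *
s=bot.read_state();p,d=grab_frame("wrist");cv2.imwrite("pics/w2.png",p);np.save("w2.npy",d);np.savez("w2s.npz",**{k:s[k] for k in ("ee_pos","tcp_rot")})
print(s["ee_pos"],s["q"],s["clock"])
E
```

```text
[ 0.4559 -0.3602  0.1999] [ 0.3623  0.7151  0.4004  1.759  -0.3873  0.7483 -0.5238] 4.15
```

View pics/w2.png

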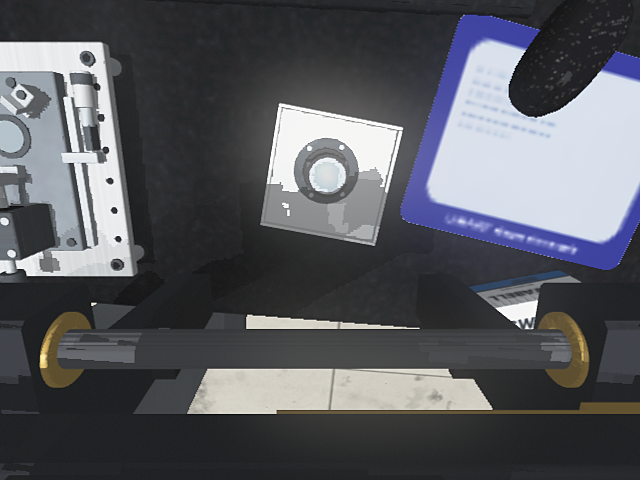

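```bash
python3 - <<'E'
from h import *
p=cv2.imread("pics/w2.png")
g=cv2.resize(p[130:215,280:370],None,fx=7,fy=7,interpolation=cv2.INTER_CUBIC)
g=np.clip(255*(g/255.)**.5,0,255).astype(np.uint8)
cv2.imwrite("pics/w2c.png",g)
E
```

```text
(no output)
```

View pics/w2c.png

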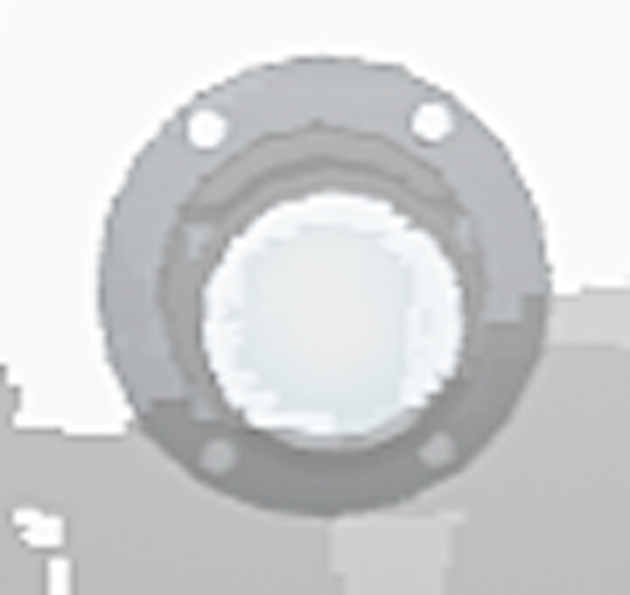

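```bash
python3 - <<'E'
from h import *
z=np.load("w2s.npz");K,T=cam("wrist",z);d=np.load("w2.npy")
f=lambda cx,cy,h:cast(K,T,(280+cx/7-.4,130+cy/7-.4),h)[0]
S=np.array([f(*q,.008) for q in [(207,130),(432,121),(437,449),(219,456)]]);print(S,S.mean(0))
print(np.linalg.norm(S-np.roll(S,-1,0),axis=1))
for i,j in [(0,1),(3,2),(0,3),(1,2)]:
    e=S[j]-S[i];print(np.degrees(np.arctan2(e[1],e[0])))
print("flange",f(325,285,.008),f(100,285,.008),f(550,285,.008),f(325,56,.008),f(325,517,.008))
print("glass",f(333,315,.051))
v,u=np.mgrid[0:480,0:640]
P=np.stack([(u-K[0,2])/K[0,0]*d,(v-K[1,2])/K[1,1]*d,d],-1)@T[:3,:3].T+T[:3,3]
print("z rows 140-206 cols 294-360");print((P[140:206:3,294:360:3,2]*1000).astype(int))
E
```

```text
[[ 0.5086 -0.351   0.008 ]
 [ 0.5121 -0.3796  0.008 ]
 [ 0.4702 -0.3845  0.008 ]
 [ 0.4669 -0.356   0.008 ]] [ 0.4894 -0.3678  0.008 ]
[0.0287 0.0421 0.0288 0.0419]
-82.97805141448679
-83.34081912054066
-173.24353882310376
-173.22046183968757
flange [ 0.4903 -0.3679  0.008 ] [ 0.4879 -0.3388  0.008 ] [ 0.4927 -0.3969  0.008 ] [ 0.5189 -0.3652  0.008 ] [ 0.46   -0.3707  0.008 ]
glass [ 0.4908 -0.3675  0.051 ]
z rows 140-206 cols 294-360
[[  2   2   3   2   4   1   2   8   8   8   8   8   7   6   8   3   2   1
    2   2   1   3]
 [  3   2   2   2   2   8   7   8   5   8   7   8   6   7   7   6   7   3
    2   1   3   2]
 [  1   2   3   3   7   9   7   7   8   8   7   6   7   7   7   9   8   8
    2   3   3   2]
 [  3   2   3   7   6   8   7   8  10  12  10  11  11   9   8   7   7   5
    6   3   2   1]
 [  2   2   7   7   8   8   8   9  10   9  11  11  11  10  10   8   7   8
    9   7   2   3]
 [  3   6   8   7   8  11  10  11  37  48  48  47  47  49  10  11  10   8
    7   7   7   4]
 [  2   7   7   8   8  10  15  48  47  48  46  47  47  49  48  48  18   6
    7   8   8   1]
 [  7   7
[... 686 characters left out ...]
1  50  49  50  48  49  48  48
    8   7   8   2]
 [  2   6   6   7   7  48  47  49  51  50  50  49  50  49  48  48  48  47
    7   8   7   2]
 [  2   3   8   8   7  48  48  48  48  48  49  48  48  47  47  48  48  44
    6   8   2   1]
 [  5   2   6   8   8   7  47  48  48  48  48  47  47  47  46  47   7   8
    8   4   2   1]
 [  2   2   3   7   8   8   8  47  49  47  48  47  48  48  47   8   8   8
    2   3   0   2]
 [  2   2   2   2   6   8   7   8   6   8  48  48  47   7   8   7   8   4
    3   2   1   2]
 [  3   3   3   2   3   2   8   7   8   7   7   6   8   7   6   7   2   3
    2   2   3   3]
 [  2   1   1   2   2   1   4   2   2   8   8   7   3   2   3   3   3   2
    1   2   3   1]]
```

The four flange screws form a 28.7 × 42 mm rectangle, centre (0.490,-0.368), agreeing with the flange and glass centres within 1 mm. The 24 mm land edges at crop x≈190 and 470 face the tool's ±y, about 2° off. The tray rim means I go in with the fingers part open.

Emit:
jog_arm:
  commands:
    - [[0.44,0.14,0.8],[0,0,-0.34],0.6]
    - [[0.44,0.14,0.9],[0,0,0],0.6]
    - [[0.44,0.14,0.9],[0,0,0],0.6]
    - [[0,0,0.9],[0,0,0],0.6]
    - [[0,0,0.9],[0,0,0],0.6]

```text
clock: 4.62
ee_pos: [0.4912, -0.3672, 0.0895]
tcp_rot: [[0.993, 0.121, 0.001], [0.121, -0.993, 0.001], [0.001, -0.001, -1.0]]
ft_force: [-0.4, -0.3, 0.1]
grip_width: 0.644
```

Emit:
jog_arm:
  commands:
    - [[0,0,0],[0,0,0],0.6]
    - [[0,0,0],[0,0,0],0.6]
    - [[0,0,0],[0,0,0],0.6]

```text
clock: 4.87
ee_pos: [0.4903, -0.3692, 0.0915]
tcp_rot: [[0.993, 0.119, 0.001], [0.119, -0.993, -0.001], [0.001, 0.001, -1.0]]
ft_force: [0.6, -0.5, 0.0]
grip_width: 0.597
```

```bash
python3 - <<'E'
from h import *
s=bot.read_state();p,d=grab_frame("wrist");cv2.imwrite("pics/w3.png",p)
print(s["ee_pos"],s["ft_force"],s["clock"])
R=s["tcp_rot"];print((R.T@(np.array([.4897,-.3678,.0115])-s["ee_pos"]))/.025)
E
```

```text
[ 0.4903 -0.3692  0.0915] [ 0.6496 -0.4583  0.0487] 4.8667
[-0.019  -0.0616  3.2013]
```

View pics/w3.png

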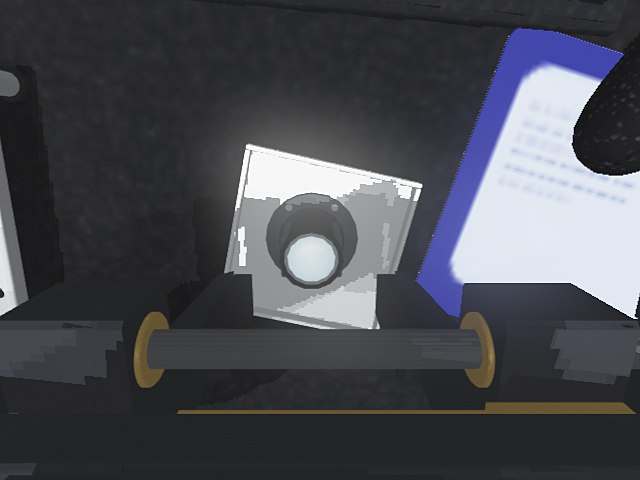

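Cell at column 311, fingers at 252 and 376 (mid 314): centred. Going down.

Emit:
jog_arm:
  commands:
    - [[0,-0.06,0.9],[0,0,0],0.6]
    - [[0,0,0.9],[0,0,0],0.6]
    - [[0,0,0.8],[0,0,0],0.6]
    - [[0,0,0.3],[0,0,0],0.6]
    - [[0,0,0.2],[0,0,0],0.6]

```text
clock: 5.33
ee_pos: [0.4896, -0.368, 0.0129]
tcp_rot: [[0.993, 0.118, 0.0], [0.118, -0.993, -0.0], [0.0, 0.0, -1.0]]
ft_force: [0.4, -0.3, 0.3]
grip_width: 0.6
```

Emit:
jog_arm:
  commands:
    - [[0,0,0],[0,0,0],0.6]
    - [[0,0,0],[0,0,0],0.6]

```text
clock: 5.5
ee_pos: [0.49, -0.3687, 0.0139]
tcp_rot: [[0.993, 0.118, 0.001], [0.118, -0.993, -0.001], [0.001, 0.001, -1.0]]
ft_force: [0.9, -0.7, 0.6]
grip_width: 0.601
```

Emit:
jog_arm:
  commands:
    - [[0,0,0.1],[0,0,0],0.38]
    - [[0,0,0],[0,0,0],0.3]
    - [[0,0,0],[0,0,0],0.3]
    - [[0,0,0],[0,0,0],0.3]
    - [[0,0,0],[0,0,0],0.3]
  force: 20

```text
clock: 5.92
ee_pos: [0.4897, -0.3682, 0.0108]
tcp_rot: [[0.993, 0.118, 0.001], [0.118, -0.993, -0.0], [0.001, 0.0, -1.0]]
ft_force: [-0.0, 1.0, 2.8]
grip_width: 0.387
```

Emit:
jog_arm:
  commands:
    - [[0,0,0],[0,0,0],0.3]
    - [[0,0,0],[0,0,0],0.3]
    - [[0,0,0],[0,0,0],0.3]

```text
clock: 6.17
ee_pos: [0.4897, -0.3682, 0.0107]
tcp_rot: [[0.993, 0.118, 0.001], [0.118, -0.993, -0.0], [0.001, 0.0, -1.0]]
ft_force: [-0.8, -0.0, 5.6]
grip_width: 0.38
```

Emit:
jog_arm:
  commands:
    - [[0,0,-0.2],[0,0,0],0.3]
    - [[0,0,-0.4],[0,0,0],0.3]
    - [[0,0,-0.8],[0,0,0],0.3]
    - [[0,0,-0.9],[0,0,0],0.3]
    - [[0,0,-0.9],[0,0,0],0.3]

```text
clock: 6.58
ee_pos: [0.4889, -0.3677, 0.0911]
tcp_rot: [[0.993, 0.118, -0.001], [0.118, -0.993, 0.001], [-0.001, -0.001, -1.0]]
ft_force: [0.7, -0.1, -1.7]
grip_width: 0.385
```

Emit:
jog_arm:
  commands:
    - [[0,0,-0.9],[0,0,0],0.3]
    - [[0,0,-0.9],[0,0,0],0.3]
    - [[0,0,-0.5],[0,0,0],0.3]
    - [[0,0,0],[0,0,0],0.3]
    - [[0,0,0],[0,0,0],0.3]

```text
clock: 7.0
ee_pos: [0.4895, -0.3679, 0.1482]
tcp_rot: [[0.993, 0.118, 0.001], [0.118, -0.993, -0.0], [0.001, 0.0, -1.0]]
ft_force: [-0.2, 0.5, -2.4]
grip_width: 0.383
```

```bash
python3 - <<'E'
from h import *
s=bot.read_state();p,d=grab_frame("wrist");cv2.imwrite("pics/w4.png",p);np.savez("w4s.npz",**{k:s[k] for k in ("ee_pos","tcp_rot")});np.save("w4.npy",d)
print(s["ee_pos"],s["ft_force"],s["ft_torque"],s["clock"])
E
```

```text
[ 0.4895 -0.3679  0.1482] [-0.2307  0.5152 -2.3585] [-0.0246  0.1296  0.0181] 7.0
```

View pics/w4.png

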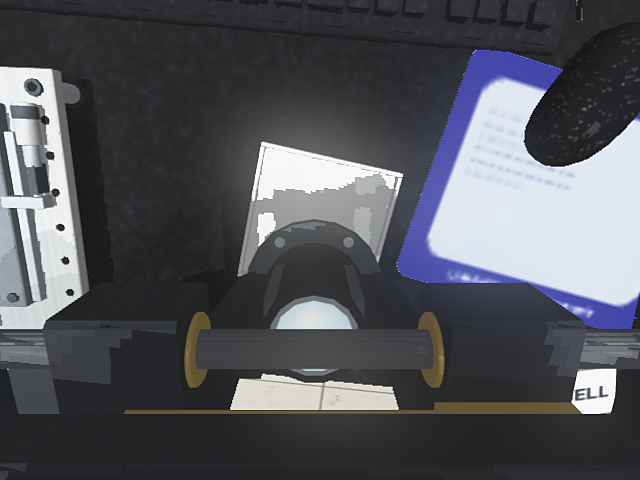

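```bash
python3 - <<'E'
from h import *
c=calibration("wrist");K=np.array(c["camera_matrix"]);T=np.array(c["T_tool_cam"])
for uv in [(279,242),(348,242)]: print(uv,cast(K,T,uv,.0027)[0]*1000)
print("rim",cast(K,T,(314,219.5),.0027)[0]*1000)
E
```

```text
(279, 242) [ 21.0937 -14.7116   2.7   ]
(348, 242) [21.0698 14.2624  2.7   ]
rim [30.7618 -0.0063  2.7   ]
```

```bash
python3 - <<'E'
from h import *
c=calibration("wrist");K=np.array(c["camera_matrix"]);T=np.array(c["T_tool_cam"])
for uv in [(252,272),(252,317),(376,272),(210,272)]: print(uv,cast(K,T,uv,.0)[0]*1000)
a=np.radians(4.8);R=np.array([[np.cos(a),-np.sin(a)],[np.sin(a),np.cos(a)]]);o=np.array([.4738,-.1225])
print(o+R@[.0257+.007,.0005], o+R@[.0257+.012,.0005])
from plan import plan
plan([(.480,-.28,.148),(.5112,-.119,.135)],-85.2,step=.025)
E
```

```text
(252, 272) [  8.7227 -26.1572   0.    ]
(252, 317) [-12.1692 -27.0804   0.    ]
(376, 272) [ 8.6805 26.1061  0.    ]
(210, 272) [  8.737 -43.861   0.   ]
[ 0.5063 -0.1193] [ 0.5113 -0.1188]
[[[0.01, -0.88, -0.01], [0, 0, 0.33], 1], [[-0.01, -0.88, -0.01], [0, 0, -0.0], 1], [[-0.02, -0.88, -0.0], [0, 0, -0.0], 1], [[-0.02, -0.87, -0.01], [0, 0, -0.0], 1], [[0.26, -0.91, 0.07], [0, 0, -0.0], 1]]
[[[0.25, -0.9, 0.08], [0, 0, -0.0], 1], [[0.26, -0.9, 0.07], [0, 0, -0.0], 1], [[0.25, -0.9, 0.08], [0, 0, -0.0], 1], [[0.26, -0.9, 0.07], [0, 0, -0.0], 1], [[0.25, -0.91, 0.07], [0, 0, -0.0], 1]]
[[[0.25, -0.9, 0.08], [0, 0, -0.0], 1]]
end [ 0.5111 -0.119   0.135 ] -85.20749153723636 az0 -83.22749153723636
```

Emit:
jog_arm:
  commands:
    - [[0.0,-0.6,0],[0,0,0.33],0.3]
    - [[-0.01,-0.88,0],[0,0,0],0.3]
    - [[-0.02,-0.88,0],[0,0,0],0.3]
    - [[-0.02,-0.88,0],[0,0,0],0.3]
    - [[0.26,-0.9,0.07],[0,0,0],0.3]

```text
clock: 7.47
ee_pos: [0.4829, -0.2635, 0.1447]
tcp_rot: [[0.997, 0.081, -0.004], [0.081, -0.997, 0.001], [-0.004, -0.002, -1.0]]
ft_force: [0.5, 0.1, -2.2]
grip_width: 0.383
```

Emit:
jog_arm:
  commands:
    - [[0.25,-0.9,0.08],[0,0,0],0.3]
    - [[0.26,-0.9,0.07],[0,0,0],0.3]
    - [[0.25,-0.9,0.08],[0,0,0],0.3]
    - [[0.26,-0.9,0.07],[0,0,0],0.3]
    - [[0.25,-0.9,0.07],[0,0,0],0.3]

```text
clock: 7.88
ee_pos: [0.5069, -0.1482, 0.1353]
tcp_rot: [[0.997, 0.083, -0.003], [0.083, -0.997, 0.001], [-0.003, -0.001, -1.0]]
ft_force: [0.7, 0.6, -1.7]
grip_width: 0.385
```

Emit:
jog_arm:
  commands:
    - [[0.25,-0.8,0.08],[0,0,0],0.3]
    - [[0,-0.3,0],[0,0,0],0.3]
    - [[0,0,0],[0,0,0],0.3]
    - [[0,0,0],[0,0,0],0.3]

```text
clock: 8.22
ee_pos: [0.511, -0.1227, 0.1342]
tcp_rot: [[0.997, 0.083, -0.001], [0.083, -0.997, -0.001], [-0.001, 0.001, -1.0]]
ft_force: [-0.4, -1.0, -1.4]
grip_width: 0.387
```

```bash
cat > rd.py <<'E'
from h import *
a=np.radians(4.8);R=np.array([[np.cos(a),-np.sin(a)],[np.sin(a),np.cos(a)]]);o=np.array([.4738,-.1225])
def rd():
    s=bot.read_state();m=R.T@(s["ee_pos"][:2]-o)*1000;f=R.T@s["ft_force"][:2]
    print("mod xy",m,"rel seat",m-[25.7,.5],"tcp z",s["ee_pos"][2]*1000,"Fmod",f,s["ft_force"][2],"tq",s["ft_torque"],"az",np.degrees(np.arctan2(s["tcp_rot"][1,1],s["tcp_rot"][0,1])),s["clock"]);return s
E
python3 - <<'E'
from rd import *
s=rd();p,d=grab_frame("wrist");cv2.imwrite("pics/w5.png",p);np.savez("w5s.npz",**{k:s[k] for k in ("ee_pos","tcp_rot")})
p,d=grab_frame("scene");cv2.imwrite("pics/s5.png",cv2.resize(p[190:310,230:390],None,fx=5,fy=5,interpolation=cv2.INTER_CUBIC))
E
```

```text
mod xy [37.0189 -3.2866] rel seat [11.3189 -3.7866] tcp z 134.24006859125484 Fmod [-0.4988 -0.9522] -1.4209495230432299 tq [-0.0715  0.1773 -0.0259] az -85.23644633581958 8.2167
```

View pics/w5.png

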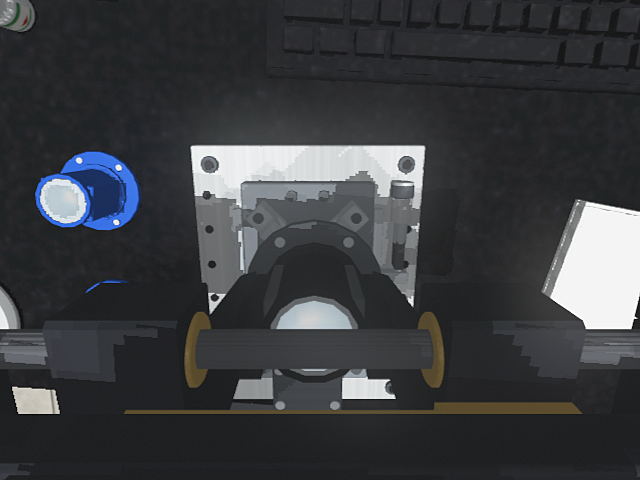

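View pics/s5.png

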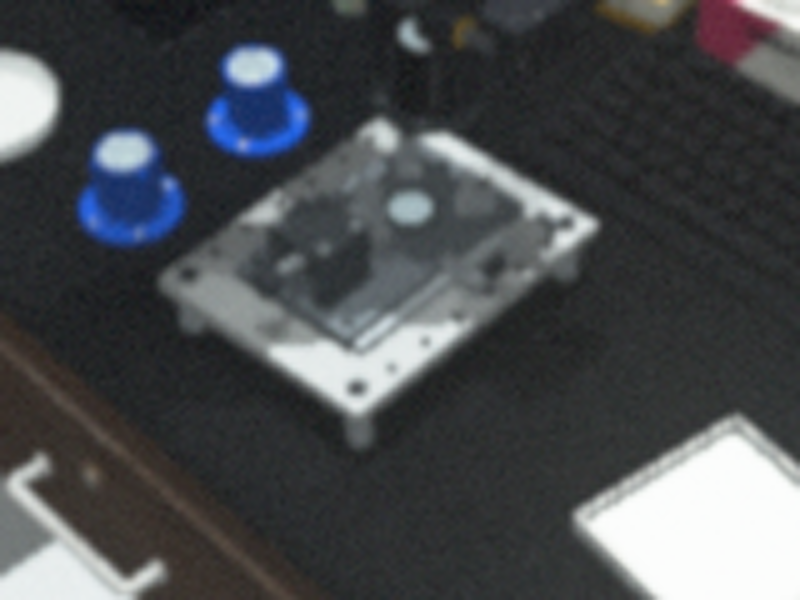

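Wrist view: the held cell is centred on column 314, with point-block screws at (258,218) and (357,218), housing screws at (280,405) and (335,405), and the plate's far corners at (191,146) and (425,146). I'll work out the sideways offset from those.

```bash
python3 - <<'E'
from rd import *
z=np.load("w5s.npz");K,T=cam("wrist",z)
def pr(n,uvs,h):
    W=cast(K,T,uvs,h);m=np.array([R.T@(w[:2]-o)*1000 for w in W]);print(n,m.tolist(),"mid",m.mean(0))
pr("plate far",[(191,146),(425,146)],.04)
pr("pt screws",[(258,218),(357,218)],.072)
pr("hsg",[(280,405),(335,405)],.091)
pr("slide",[(241,182),(377,182)],.0534)
z=np.load("w1s.npz");K,T=cam("wrist",z);g=lambda x,y:(270+x/3.1,50+y/3.1)
pr("1 pt screws",[g(130,112),g(339,112)],.072)
pr("1 hsg",[g(176,437),g(295,437)],.091)
pr("1 slide",[g(86,54),g(375,54)],.0534)
E
```

```text
plate far [[94.84421954551873, 74.54863684233085], [94.61663962583434, -73.90073214728109]] mid [94.7304  0.324 ]
pt screws [[55.1666727827859, 28.995471814533566], [55.07169555746818, -28.249338600799685]] mid [55.1192  0.3731]
hsg [[-56.818400610494116, 17.43553109576985], [-56.88708385842118, -15.95194858073416]] mid [-56.8527   0.7418]
slide [[73.66007672445123, 41.397224761714675], [73.5269125390141, -42.11734608301836]] mid [73.5935 -0.3601]
1 pt screws [[54.12789531637734, 29.128086725851702], [53.87740261694537, -28.12270848502674]] mid [54.0026  0.5027]
1 hsg [[-32.53031311737683, 16.757815428831815], [-32.67187173628452, -16.252999779309473]] mid [-32.6011   0.2524]
1 slide [[71.91962780870081, 41.70031334694917], [71.55721763029136, -40.85965156282861]] mid [71.7384  0.4203]
```

Emit:
jog_arm:
  commands:
    - [[-0.1,-0.14,0.6],[0,0,0],0.3]
    - [[0,0,0.6],[0,0,0],0.3]
    - [[0,0,0.4],[0,0,0],0.3]
    - [[0,0,0],[0,0,0],0.3]
    - [[0,0,0],[0,0,0],0.3]

```text
clock: 8.73
ee_pos: [0.5085, -0.1197, 0.0945]
tcp_rot: [[0.997, 0.082, -0.001], [0.082, -0.997, -0.0], [-0.001, 0.0, -1.0]]
ft_force: [-0.1, 0.1, -1.3]
grip_width: 0.387
```

```bash
python3 -c "
from rd import *
rd()"
```

```text
mod xy [34.8583 -0.1113] rel seat [ 9.1583 -0.6113] tcp z 94.51106896969888 Fmod [-0.117   0.1449] -1.3016331726371742 tq [-0.007   0.1306  0.0191] az -85.31953551200833 8.7333
```

Emit:
jog_arm:
  commands:
    - [[-0.04,-0.02,0.18],[0,0,0],0.3]
    - [[0,0,0],[0,0,0],0.3]
    - [[0,0,0],[0,0,0],0.3]

```text
clock: 8.98
ee_pos: [0.508, -0.1182, 0.0905]
tcp_rot: [[0.997, 0.083, 0.0], [0.083, -0.997, 0.0], [0.0, 0.0, -1.0]]
ft_force: [-0.6, 0.1, -2.3]
grip_width: 0.381
```

```bash
python3 -c "
from rd import *
rd()"
```

```text
mod xy [34.3927  1.4003] rel seat [8.6927 0.9003] tcp z 90.48951620286049 Fmod [-0.5771  0.1957] -2.271089295000198 tq [ 0.0386  0.1761 -0.023 ] az -85.22166696944853 8.9833
```

Emit:
jog_arm:
  commands:
    - [[-0.08,0.03,0],[0,0,0],0.3]
    - [[-0.08,0,0],[0,0,0],0.3]
    - [[0,0,0],[0,0,0],0.3]
    - [[0,0,0],[0,0,0],0.3]

```text
clock: 9.32
ee_pos: [0.5038, -0.1192, 0.0904]
tcp_rot: [[0.997, 0.083, 0.0], [0.083, -0.997, 0.0], [0.0, -0.0, -1.0]]
ft_force: [-0.2, 0.0, -2.6]
grip_width: 0.385
```

```bash
python3 -c "
from rd import *
rd()"
```

```text
mod xy [30.169   0.7742] rel seat [4.469  0.2742] tcp z 90.37532674503414 Fmod [-0.2424  0.0294] -2.5791530453369536 tq [0.0301 0.2223 0.0201] az -85.22207899526357 9.3167
```

Emit:
jog_arm:
  commands:
    - [[-0.04,0.02,0],[0,0,0],0.3]
    - [[-0.04,0,0],[0,0,0],0.3]
    - [[0,0,0],[0,0,0],0.3]
    - [[0,0,0],[0,0,0],0.3]

```text
clock: 9.65
ee_pos: [0.5026, -0.12, 0.0904]
tcp_rot: [[0.997, 0.084, 0.001], [0.084, -0.997, -0.0], [0.001, 0.0, -1.0]]
ft_force: [1.1, 0.9, -1.9]
grip_width: 0.384
```

```bash
python3 -c "
from rd import *
rd()"
```

```text
mod xy [28.9414  0.1215] rel seat [ 3.2414 -0.3785] tcp z 90.35226153472139 Fmod [1.1718 0.8173] -1.852530693875371 tq [-0.0135 -0.2243  0.0009] az -85.20891426977494 9.65
```

Emit:
jog_arm:
  commands:
    - [[-0.04,0,0],[0,0,0],0.3]
    - [[-0.04,0,0],[0,0,0],0.3]
    - [[0,0,0],[0,0,0],0.3]

```text
clock: 9.9
ee_pos: [0.5015, -0.1201, 0.0904]
tcp_rot: [[0.996, 0.084, 0.003], [0.084, -0.996, -0.0], [0.003, 0.001, -1.0]]
ft_force: [5.6, 0.2, -3.1]
grip_width: 0.385
```

Emit:
jog_arm:
  commands:
    - [[-0.04,0,0],[0,0,0],0.3]
    - [[-0.04,0,0],[0,0,0],0.3]
    - [[0,0,0],[0,0,0],0.3]

```text
clock: 10.15
ee_pos: [0.5, -0.1202, 0.0905]
tcp_rot: [[0.996, 0.084, 0.004], [0.084, -0.996, -0.001], [0.004, 0.001, -1.0]]
ft_force: [5.3, 1.0, -3.0]
grip_width: 0.382
```

```bash
python3 -c "
from rd import *
rd()"
```

```text
mod xy [26.309  0.096] rel seat [ 0.609 -0.404] tcp z 90.52089362317804 Fmod [5.4061 0.5861] -2.963234288536187 tq [ 0.187  -1.2296 -0.0316] az -85.18634669371978 10.15
```

Emit:
jog_arm:
  commands:
    - [[-0.04,0,0],[0,0,0],0.3]
    - [[-0.04,0,0],[0,0,0],0.3]
    - [[-0.04,0,0],[0,0,0],0.3]
    - [[0,0,0],[0,0,0],0.3]

```text
clock: 10.48
ee_pos: [0.4982, -0.1204, 0.0907]
tcp_rot: [[0.996, 0.084, 0.006], [0.084, -0.996, -0.001], [0.006, 0.001, -1.0]]
ft_force: [8.6, 1.4, -3.4]
grip_width: 0.386
```

Emit:
jog_arm:
  commands:
    - [[-0.04,0,0],[0,0,0],0.3]
    - [[-0.04,0,0],[0,0,0],0.3]
    - [[0,0,0],[0,0,0],0.3]
    - [[0,0,0],[0,0,0],0.3]

```text
clock: 10.82
ee_pos: [0.4972, -0.1205, 0.0908]
tcp_rot: [[0.996, 0.085, 0.007], [0.085, -0.996, -0.001], [0.007, 0.002, -1.0]]
ft_force: [8.9, 1.2, -3.8]
grip_width: 0.385
```

```bash
python3 -c "
from rd import *
rd()"
```

```text
mod xy [23.4457  0.0207] rel seat [-2.2543 -0.4793] tcp z 90.81349758142395 Fmod [9.0117 0.4248] -3.822737217338152 tq [ 0.3246 -1.8455 -0.0025] az -85.14589390201151 10.8167
```

Emit:
jog_arm:
  commands:
    - [[-0.04,0,0],[0,-0.05,0],0.3]
    - [[-0.04,0,0],[0,-0.05,0],0.3]
    - [[-0.04,0,0],[0,0,0],0.3]
    - [[0,0,0],[0,0,0],0.3]

```text
clock: 11.15
ee_pos: [0.4953, -0.1209, 0.091]
tcp_rot: [[0.996, 0.085, -0.001], [0.085, -0.996, -0.003], [-0.001, 0.003, -1.0]]
ft_force: [11.8, 1.5, -3.5]
grip_width: 0.382
```

Emit:
jog_arm:
  commands:
    - [[-0.04,0,0],[0,0,0],0.3]
    - [[0,0,0],[0,0,0],0.3]
    - [[0,0,0],[0,0,0],0.3]

```text
clock: 11.4
ee_pos: [0.4948, -0.1209, 0.091]
tcp_rot: [[0.996, 0.085, -0.0], [0.085, -0.996, -0.003], [-0.0, 0.003, -1.0]]
ft_force: [10.7, 1.6, -4.7]
grip_width: 0.385
```

```bash
python3 -c "
from rd import *
s=rd();print(s['tcp_rot'][:,2])"
```

```text
mod xy [21.0548 -0.1991] rel seat [-4.6452 -0.6991] tcp z 91.0487115338953 Fmod [10.8093  0.6689] -4.734158939239176 tq [ 0.3598 -2.411  -0.0368] az -85.11669393186546 11.4
[-0.0001 -0.0027 -1.    ]
```

Emit:
jog_arm:
  commands:
    - [[-0.04,-0.02,0],[0,0,0],0.3]
    - [[-0.04,0,0],[0,0,0],0.3]
    - [[-0.02,0,0],[0,0,0],0.3]
    - [[0,0,0],[0,0,0],0.3]
    - [[0,0,0],[0,0,0],0.3]

```text
clock: 11.82
ee_pos: [0.4933, -0.121, 0.0913]
tcp_rot: [[0.996, 0.085, 0.002], [0.085, -0.996, -0.004], [0.002, 0.004, -1.0]]
ft_force: [12.5, 1.0, -2.8]
grip_width: 0.384
```

```bash
python3 -c "
from rd import *
s=rd();print(s['tcp_rot'][:,2])
p,d=grab_frame('wrist');cv2.imwrite('pics/w6.png',p)
s=rd()"
```

```text
mod xy [19.5854 -0.1892] rel seat [-6.1146 -0.6892] tcp z 91.31165570668223 Fmod [12.5698 -0.0735] -2.8381944487038804 tq [ 0.2938 -2.6774  0.016 ] az -85.11257261686498 11.8167
[ 0.002  -0.0036 -1.    ]
mod xy [19.5827 -0.1959] rel seat [-6.1173 -0.6959] tcp z 91.30495500938034 Fmod [13.501  -0.4735] -3.8449205072585526 tq [ 0.2926 -2.672  -0.0048] az -85.11310238539221 11.8667
```

View pics/w6.png

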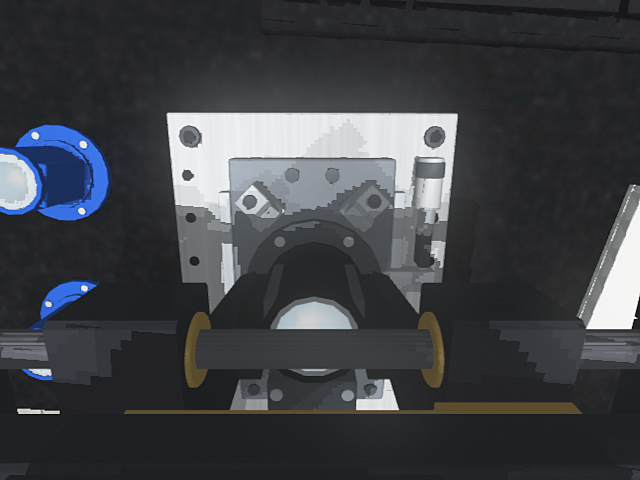

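Emit:
jog_arm:
  commands:
    - [[0,-0.04,0.08],[0,0,0],0.3]
    - [[0,0,0.08],[0,0,0],0.3]
    - [[0,0,0.08],[0,0,0],0.3]
    - [[0,0,0],[0,0,0],0.3]

```text
clock: 12.2
ee_pos: [0.4932, -0.1204, 0.0852]
tcp_rot: [[0.996, 0.085, 0.002], [0.085, -0.996, -0.004], [0.002, 0.004, -1.0]]
ft_force: [11.8, 1.3, -4.4]
grip_width: 0.387
```

```bash
python3 -c "
from rd import *
s=rd();print(s['tcp_rot'][:,2])"
```

```text
mod xy [19.5398  0.4757] rel seat [-6.1602 -0.0243] tcp z 85.2377738105668 Fmod [11.8438  0.2928] -4.350617147981324 tq [ 0.1658 -2.6536  0.0068] az -85.1253643983449 12.2
[ 0.0021 -0.004  -1.    ]
```

Emit:
jog_arm:
  commands:
    - [[0,0,0.06],[0,0,0],0.3]
    - [[0,0,0.06],[0,0,0],0.3]
    - [[0,0,0],[0,0,0],0.3]

```text
clock: 12.45
ee_pos: [0.4932, -0.1204, 0.0823]
tcp_rot: [[0.996, 0.085, 0.002], [0.085, -0.996, -0.004], [0.002, 0.004, -1.0]]
ft_force: [11.7, 1.3, -3.8]
grip_width: 0.382
```

Emit:
jog_arm:
  commands:
    - [[0,0,0.06],[0,0,0],0.3]
    - [[0,0,0.06],[0,0,0],0.3]
    - [[0,0,0],[0,0,0],0.3]

```text
clock: 12.7
ee_pos: [0.4932, -0.1204, 0.0793]
tcp_rot: [[0.996, 0.085, 0.002], [0.085, -0.996, -0.004], [0.002, 0.004, -1.0]]
ft_force: [12.4, 0.2, -3.4]
grip_width: 0.387
```

```bash
python3 -c "
from rd import *
s=rd();print(s['tcp_rot'][:,2])"
```

```text
mod xy [19.5149  0.4705] rel seat [-6.1851 -0.0295] tcp z 79.26839164836029 Fmod [12.3313 -0.8373] -3.35138256624508 tq [ 0.2043 -2.6776  0.0274] az -85.12611670191176 12.7
[ 0.0022 -0.004  -1.    ]
```

Emit:
jog_arm:
  commands:
    - [[0,0,0.06],[0,0,0],0.3]
    - [[0,0,0.06],[0,0,0],0.3]
    - [[0,0,0],[0,0,0],0.3]

```text
clock: 12.95
ee_pos: [0.4932, -0.1204, 0.0763]
tcp_rot: [[0.996, 0.085, 0.002], [0.085, -0.996, -0.004], [0.002, 0.004, -1.0]]
ft_force: [12.4, 0.4, -3.4]
grip_width: 0.386
```

Emit:
jog_arm:
  commands:
    - [[0,0,0.06],[0,0,0],0.3]
    - [[0,0,0.06],[0,0,0],0.3]
    - [[0,0,0],[0,0,0],0.3]

```text
clock: 13.2
ee_pos: [0.4932, -0.1204, 0.0733]
tcp_rot: [[0.996, 0.085, 0.002], [0.085, -0.996, -0.004], [0.002, 0.004, -1.0]]
ft_force: [12.1, 0.1, -2.3]
grip_width: 0.386
```

Emit:
jog_arm:
  commands:
    - [[0,0,0.06],[0,0,0],0.3]
    - [[0,0,0.04],[0,0,0],0.3]
    - [[0,0,0],[0,0,0],0.3]

```text
clock: 13.45
ee_pos: [0.4932, -0.1204, 0.0708]
tcp_rot: [[0.996, 0.085, 0.002], [0.085, -0.996, -0.004], [0.002, 0.004, -1.0]]
ft_force: [11.9, 0.9, -2.8]
grip_width: 0.384
```

```bash
python3 -c "
from rd import *
s=rd();print(s['tcp_rot'][:,2])"
```

```text
mod xy [19.5157  0.4513] rel seat [-6.1843 -0.0487] tcp z 70.81762323926219 Fmod [11.9089 -0.1425] -2.8225090132365387 tq [ 0.1812 -2.6217  0.02  ] az -85.12300256327582 13.45
[ 0.0023 -0.004  -1.    ]
```

Emit:
jog_arm:
  commands:
    - [[0,0,0.04],[0,0,0],0.3]
    - [[0,0,0.04],[0,0,0],0.3]
    - [[0,0,0],[0,0,0],0.3]

```text
clock: 13.7
ee_pos: [0.4932, -0.1204, 0.0688]
tcp_rot: [[0.996, 0.085, 0.002], [0.085, -0.996, -0.004], [0.002, 0.004, -1.0]]
ft_force: [12.9, 0.8, -3.2]
grip_width: 0.384
```

Emit:
jog_arm:
  commands:
    - [[0,0,0.02],[0,0,0],0.3]
    - [[0,0,0.02],[0,0,0],0.3]
    - [[0,0,0],[0,0,0],0.3]

```text
clock: 13.95
ee_pos: [0.4933, -0.1204, 0.0681]
tcp_rot: [[0.996, 0.085, 0.003], [0.085, -0.996, -0.004], [0.002, 0.004, -1.0]]
ft_force: [13.0, 0.9, -0.0]
grip_width: 0.384
```

```bash
python3 -c "
from rd import *
s=rd();print(s['tcp_rot'][:,2])"
```

```text
mod xy [19.6278  0.4341] rel seat [-6.0722 -0.0659] tcp z 68.08055509664524 Fmod [12.9885 -0.2345] -0.031891170030775975 tq [ 0.2493 -2.522   0.0457] az -85.12217582103324 13.95
[ 0.0027 -0.004  -1.    ]
```

Emit:
jog_arm:
  commands:
    - [[0,0,0.02],[0,0,0],0.3]
    - [[0,0,0],[0,0,0],0.3]

```text
clock: 14.12
ee_pos: [0.4934, -0.1204, 0.068]
tcp_rot: [[0.996, 0.085, 0.003], [0.085, -0.996, -0.004], [0.003, 0.004, -1.0]]
ft_force: [11.7, 1.7, 3.7]
grip_width: 0.384
```

Emit:
jog_arm:
  commands:
    - [[0.06,0,0],[0,0,0],0.3]
    - [[0.06,0,0],[0,0,0],0.3]
    - [[0,0,0],[0,0,0],0.3]

```text
clock: 14.37
ee_pos: [0.4953, -0.1203, 0.0679]
tcp_rot: [[0.996, 0.085, 0.001], [0.085, -0.996, -0.004], [0.001, 0.004, -1.0]]
ft_force: [10.4, 0.1, 6.3]
grip_width: 0.385
```

```bash
python3 -c "
from rd import *
s=rd();print(s['tcp_rot'][:,2])"
```

```text
mod xy [21.6484  0.4059] rel seat [-4.0516 -0.0941] tcp z 67.89562281803482 Fmod [10.3585 -0.7878] 6.252187955339942 tq [ 0.2413 -1.9546  0.0237] az -85.14976948691707 14.3667
[ 0.0012 -0.0037 -1.    ]
```

Emit:
jog_arm:
  commands:
    - [[0.06,0,-0.01],[0,0.03,0],0.3]
    - [[0.06,0,0],[0,0.02,0],0.3]
    - [[0,0,0],[0,0,0],0.3]

```text
clock: 14.62
ee_pos: [0.4971, -0.1201, 0.068]
tcp_rot: [[0.996, 0.084, 0.004], [0.084, -0.996, -0.003], [0.004, 0.003, -1.0]]
ft_force: [8.3, 0.2, 6.0]
grip_width: 0.381
```

```bash
python3 -c "
from rd import *
s=rd();print(s['tcp_rot'][:,2])"
```

```text
mod xy [23.38    0.4518] rel seat [-2.32   -0.0482] tcp z 67.98007493086733 Fmod [ 8.2977 -0.469 ] 5.992859326179274 tq [ 0.0721 -1.5482  0.0352] az -85.17579283605741 14.6167
[ 0.0043 -0.0029 -1.    ]
```

Emit:
jog_arm:
  commands:
    - [[0.04,0,-0.01],[0,0,0],0.3]
    - [[0.04,0,0],[0,0,0],0.3]
    - [[0,0,0],[0,0,0],0.3]

```text
clock: 14.87
ee_pos: [0.4983, -0.1199, 0.068]
tcp_rot: [[0.996, 0.084, 0.003], [0.084, -0.996, -0.003], [0.002, 0.003, -1.0]]
ft_force: [8.0, 1.0, 5.0]
grip_width: 0.386
```

```bash
python3 -c "
from rd import *
s=rd();print(s['tcp_rot'][:,2])"
```

```text
mod xy [24.5789  0.4955] rel seat [-1.1211 -0.0045] tcp z 67.96712002205643 Fmod [8.044  0.3543] 4.954505279208671 tq [ 0.0125 -1.3199  0.0276] az -85.1845634382105 14.8667
[ 0.0027 -0.0028 -1.    ]
```

Emit:
jog_arm:
  commands:
    - [[0.03,0,0],[0,0,0],0.3]
    - [[0.02,0,0],[0,0,0],0.3]
    - [[0,0,0],[0,0,0],0.3]

```text
clock: 15.12
ee_pos: [0.4988, -0.12, 0.0679]
tcp_rot: [[0.996, 0.084, 0.002], [0.084, -0.996, -0.003], [0.001, 0.003, -1.0]]
ft_force: [6.9, -0.7, 4.5]
grip_width: 0.384
```

```bash
python3 -c "
from rd import *
s=rd();print(s['tcp_rot'][:,2])"
```

```text
mod xy [25.148   0.4424] rel seat [-0.552  -0.0576] tcp z 67.9227507669105 Fmod [ 6.8527 -1.2339] 4.480788770403613 tq [-0.0011 -1.047  -0.0042] az -85.2031338582943 15.1167
[ 0.0016 -0.0027 -1.    ]
```

Emit:
jog_arm:
  commands:
    - [[0.03,0,0],[0,0,0],0.3]
    - [[0.02,0,0],[0,0,0],0.3]
    - [[0,0,0],[0,0,0],0.3]

```text
clock: 15.37
ee_pos: [0.4994, -0.1198, 0.0679]
tcp_rot: [[0.997, 0.083, 0.0], [0.083, -0.997, -0.002], [0.0, 0.002, -1.0]]
ft_force: [5.6, 0.2, 5.0]
grip_width: 0.379
```

```bash
python3 -c "
from rd import *
s=rd();print(s['tcp_rot'][:,2])"
```

```text
mod xy [25.7028  0.5371] rel seat [0.0028 0.0371] tcp z 67.85825469113468 Fmod [ 5.6025 -0.2288] 5.0151311934788785 tq [-0.0984 -0.85    0.0228] az -85.21038772555266 15.3667
[ 0.0004 -0.0024 -1.    ]
```

Emit:
jog_arm:
  commands:
    - [[0.03,0,0],[0,0,0],0.3]
    - [[0.02,0,0],[0,0,0],0.3]
    - [[0,0,0],[0,0,0],0.3]

```text
clock: 15.62
ee_pos: [0.4998, -0.1197, 0.0678]
tcp_rot: [[0.997, 0.083, -0.001], [0.083, -0.997, -0.002], [-0.001, 0.002, -1.0]]
ft_force: [3.7, -0.4, 6.1]
grip_width: 0.383
```

```bash
python3 -c "
from rd import *
s=rd();print(s['tcp_rot'][:,2])"
```

```text
mod xy [26.0997  0.6465] rel seat [0.3997 0.1465] tcp z 67.78197920883058 Fmod [ 3.703  -0.7044] 6.101212460331056 tq [-0.1067 -0.5681  0.0159] az -85.22598486502432 15.6167
[-0.0011 -0.002  -1.    ]
```

Emit:
jog_arm:
  commands:
    - [[0.03,0,0],[0,0,0],0.3]
    - [[0.02,0,0],[0,0,0],0.3]
    - [[0,0,0],[0,0,0],0.3]

```text
clock: 15.87
ee_pos: [0.5, -0.1196, 0.0677]
tcp_rot: [[0.997, 0.083, -0.003], [0.083, -0.997, -0.002], [-0.003, 0.001, -1.0]]
ft_force: [2.8, -0.2, 6.8]
grip_width: 0.382
```

```bash
python3 -c "
from rd import *
s=rd();print(s['tcp_rot'][:,2])"
```

```text
mod xy [26.3641  0.713 ] rel seat [0.6641 0.213 ] tcp z 67.6842043957965 Fmod [ 2.7489 -0.4551] 6.836342490820195 tq [-0.1774 -0.2038  0.0361] az -85.24547646080578 15.8667
[-0.0028 -0.0017 -1.    ]
```

Emit:
jog_arm:
  commands:
    - [[0.03,0,-0.01],[0,0.03,0],0.3]
    - [[0.02,0,0],[0,0,0],0.3]
    - [[0,0,0],[0,0,0],0.3]

```text
clock: 16.12
ee_pos: [0.5002, -0.1195, 0.0677]
tcp_rot: [[0.997, 0.082, -0.002], [0.082, -0.997, -0.001], [-0.002, 0.001, -1.0]]
ft_force: [1.1, -0.5, 7.1]
grip_width: 0.382
```

```bash
python3 -c "
from rd import *
s=rd();print(s['tcp_rot'][:,2])
p,d=grab_frame('wrist');cv2.imwrite('pics/w7.png',p);rd()"
```

```text
mod xy [26.5374  0.7648] rel seat [0.8374 0.2648] tcp z 67.6575308439241 Fmod [ 1.0596 -0.5937] 7.060262153520092 tq [-0.2645  0.1314  0.0507] az -85.26988325197786 16.1167
[-0.0017 -0.0012 -1.    ]
mod xy [26.5321  0.7799] rel seat [0.8321 0.2799] tcp z 67.65374262340193 Fmod [ 0.7911 -0.9146] 7.262093874763538 tq [-0.2827  0.1887  0.0246] az -85.26604071560199 16.1667
```

View pics/w7.png

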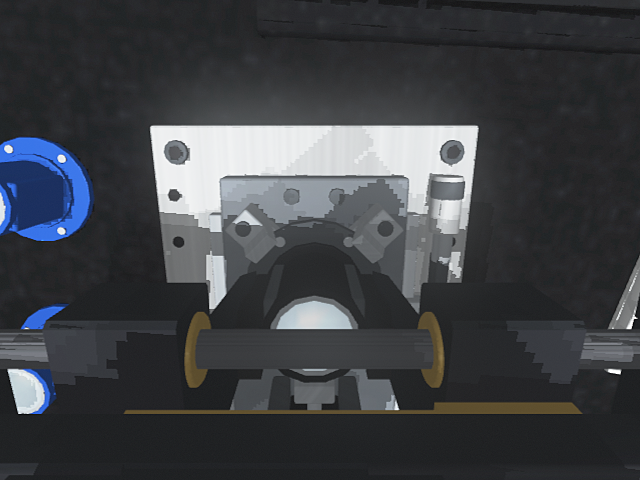

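Emit:
jog_arm:
  commands:
    - [[0.03,0,-0.01],[0,0,0],0.3]
    - [[0.02,0,-0.01],[0,0,0],0.3]
    - [[0,0,0],[0,0,0],0.3]

```text
clock: 16.42
ee_pos: [0.5003, -0.1194, 0.0677]
tcp_rot: [[0.997, 0.082, -0.004], [0.082, -0.997, -0.001], [-0.004, 0.001, -1.0]]
ft_force: [-0.9, -3.3, 7.2]
grip_width: 0.384
```

```bash
python3 -c "
from rd import *
s=rd();print(s['tcp_rot'][:,2])"
```

```text
mod xy [26.6855  0.838 ] rel seat [0.9855 0.338 ] tcp z 67.66393042509685 Fmod [-1.1453 -3.2569] 7.167813023294809 tq [-0.5853  0.6225  0.0254] az -85.29127519193112 16.4167
[-0.0038 -0.0011 -1.    ]
```

Emit:
jog_arm:
  commands:
    - [[0,0.02,-0.01],[0,0,0],0.3]
    - [[0,0.02,-0.01],[0,0,0],0.3]
    - [[0,0,0],[0,0,0],0.3]

```text
clock: 16.67
ee_pos: [0.5004, -0.1194, 0.0677]
tcp_rot: [[0.997, 0.083, -0.004], [0.083, -0.997, 0.0], [-0.004, -0.001, -1.0]]
ft_force: [-2.3, -2.2, 4.1]
grip_width: 0.382
```

```bash
python3 -c "
from rd import *
s=rd();print(s['tcp_rot'][:,2])"
```

```text
mod xy [26.7438  0.8384] rel seat [1.0438 0.3384] tcp z 67.68564944276257 Fmod [-2.5125 -2.0455] 4.145047134113773 tq [-0.5087  0.7634  0.0026] az -85.23846102436093 16.6667
[-0.0045  0.0003 -1.    ]
```

Emit:
jog_arm:
  commands:
    - [[-0.02,0.03,-0.01],[0,0,0],0.3]
    - [[0,0.01,-0.01],[0,0,0],0.3]
    - [[0,0,0],[0,0,0],0.3]

```text
clock: 16.92
ee_pos: [0.5004, -0.1195, 0.0678]
tcp_rot: [[0.996, 0.084, -0.004], [0.084, -0.996, 0.001], [-0.004, -0.002, -1.0]]
ft_force: [-1.2, 0.3, -4.2]
grip_width: 0.382
```

```bash
python3 -c "
from rd import *
s=rd();print(s['tcp_rot'][:,2])"
```

```text
mod xy [26.7322  0.7372] rel seat [1.0322 0.2372] tcp z 67.77680671415146 Fmod [-1.199   0.4169] -4.1521354000067445 tq [-0.0269  0.6476 -0.0588] az -85.18348367928783 16.9167
[-0.0043  0.0014 -1.    ]
```

Lifting slightly now pulls against the hooks (Fz -4.2 N against 2.4 N weight), so the points have the flange. I'll unload the tool and loosen the grip gradually.

Emit:
jog_arm:
  commands:
    - [[0,0,0.01],[0,0,0],0.3]
    - [[0,0,0.01],[0,0,0],0.3]
    - [[0,0,0],[0,0,0],0.3]

```text
clock: 17.17
ee_pos: [0.5004, -0.1196, 0.0677]
tcp_rot: [[0.996, 0.084, -0.004], [0.084, -0.996, 0.001], [-0.004, -0.002, -1.0]]
ft_force: [-2.3, 1.9, 0.2]
grip_width: 0.385
```

Emit:
jog_arm:
  commands:
    - [[0,0,0],[0,0,0],0.3]
    - [[0,0,0],[0,0,0],0.3]
    - [[0,0,0],[0,0,0],0.3]
  force: 6

```text
clock: 17.42
ee_pos: [0.5006, -0.1196, 0.0677]
tcp_rot: [[0.996, 0.084, -0.004], [0.084, -0.996, 0.001], [-0.004, -0.001, -1.0]]
ft_force: [-3.7, 2.6, -1.9]
grip_width: 0.385
```

```bash
python3 -c "
from rd import *
s=rd();print(s['tcp_rot'][:,2])"
```

```text
mod xy [26.9269  0.6126] rel seat [1.2269 0.1126] tcp z 67.71872516338985 Fmod [-3.5103  2.907 ] -1.9240727403916535 tq [ 0.5471  1.0675 -0.0018] az -85.18620976415006 17.4167
[-0.0036  0.0012 -1.    ]
```

Emit:
jog_arm:
  commands:
    - [[-0.03,-0.02,0],[0,0,0],0.3]
    - [[-0.02,-0.01,0],[0,0,0],0.3]
    - [[0,0,0],[0,0,0],0.3]
    - [[0,0,0],[0,0,0],0.3]

```text
clock: 17.75
ee_pos: [0.5005, -0.1196, 0.0678]
tcp_rot: [[0.996, 0.084, -0.001], [0.084, -0.996, -0.0], [-0.001, 0.0, -1.0]]
ft_force: [-0.5, 1.7, -5.9]
grip_width: 0.384
```

```bash
python3 -c "
from rd import *
s=rd();print(s['tcp_rot'][:,2])"
```

```text
mod xy [26.8798  0.6085] rel seat [1.1798 0.1085] tcp z 67.76993281635312 Fmod [-0.3498  1.6949] -5.914552787437248 tq [ 0.4794  0.408  -0.0603] az -85.19769973929048 17.75
[-0.0013 -0.0001 -1.    ]
```

Emit:
jog_arm:
  commands:
    - [[0,-0.02,0.02],[0,0,0],0.3]
    - [[0,0,0],[0,0,0],0.3]
    - [[0,0,0],[0,0,0],0.3]
  force: 3

```text
clock: 18.0
ee_pos: [0.5005, -0.1196, 0.0677]
tcp_rot: [[0.997, 0.083, -0.001], [0.083, -0.997, -0.001], [-0.001, 0.001, -1.0]]
ft_force: [-0.6, 0.6, -0.0]
grip_width: 0.386
```

```bash
python3 -c "
from rd import *
s=rd();print(s['tcp_rot'][:,2])"
```

```text
mod xy [26.8923  0.6348] rel seat [1.1923 0.1348] tcp z 67.73460101829369 Fmod [-0.5948  0.6047] -0.010720066716303822 tq [0.3505 0.3476 0.0497] az -85.22499949047614 18.0
[-0.0007 -0.0007 -1.    ]
```

Emit:
jog_arm:
  commands:
    - [[0,0,0],[0,0,0],0.46]
    - [[0,0,0],[0,0,0],0.46]
    - [[0,0,0],[0,0,0],0.46]
    - [[0,0,0],[0,0,0],0.46]

```text
clock: 18.33
ee_pos: [0.5005, -0.1198, 0.0676]
tcp_rot: [[0.997, 0.083, -0.001], [0.083, -0.997, -0.001], [-0.001, 0.001, -1.0]]
ft_force: [0.3, 0.0, -0.1]
grip_width: 0.463
```

```bash
python3 -c "
from rd import *
s=rd();print(s['tcp_rot'][:,2],s['grip_width'])
p,d=grab_frame('wrist');cv2.imwrite('pics/w8.png',p)"
```

```text
mod xy [26.8184  0.4468] rel seat [ 1.1184 -0.0532] tcp z 67.5976348855339 Fmod [ 0.3448 -0.0181] -0.1354465341243454 tq [-0.0535  0.1387  0.015 ] az -85.2403243929463 18.3333
[-0.0009 -0.001  -1.    ] 0.46313433671058346
```

View pics/w8.png

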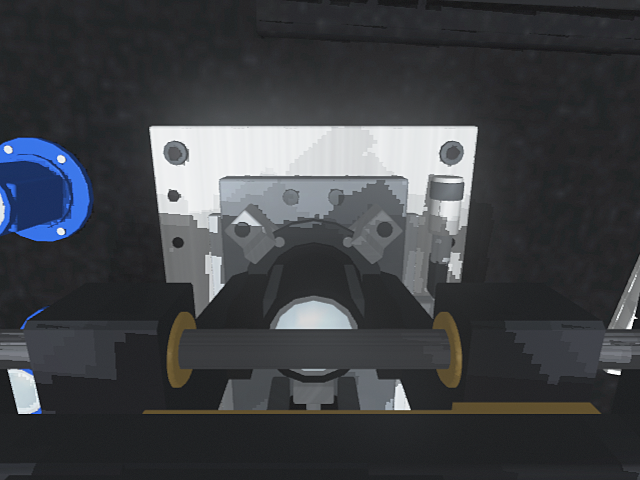

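Released with zero force, and the cell did not move: flange screws are at (279,242) and (348,242) under the two points. Lifting clear.

Emit:
jog_arm:
  commands:
    - [[0,0,-0.3],[0,0,0],0.46]
    - [[0,0,-0.6],[0,0,0],0.46]
    - [[0,0,-0.9],[0,0,0],0.46]
    - [[0,0,-0.9],[0,0,0],0.6]
    - [[0,0,-0.9],[0,0,0],0.8]

```text
clock: 18.8
ee_pos: [0.4999, -0.1193, 0.1588]
tcp_rot: [[0.997, 0.083, -0.002], [0.083, -0.997, -0.0], [-0.002, -0.0, -1.0]]
ft_force: [-0.2, -0.2, 0.5]
grip_width: 0.59
```

Emit:
jog_arm:
  commands:
    - [[-0.6,0,-0.8],[0,0,0],1]
    - [[-0.9,0,-0.8],[0,0,0],1]
    - [[-0.9,0,-0.4],[0,0,0],1]
    - [[0,0,0],[0,0,0],1]
    - [[0,0,0],[0,0,0],1]

```text
clock: 19.22
ee_pos: [0.44, -0.1244, 0.2086]
tcp_rot: [[0.997, 0.082, -0.001], [0.082, -0.997, 0.0], [-0.001, -0.0, -1.0]]
ft_force: [0.8, 0.5, -0.2]
grip_width: 0.967
```

```bash
python3 - <<'E'
from rd import *
s=rd()
p,d=grab_frame("wrist");cv2.imwrite("pics/w9.png",p);np.savez("w9s.npz",**{k:s[k] for k in ("ee_pos","tcp_rot")});np.save("w9.npy",d)
E
```

```text
mod xy [-33.8015   0.9298] rel seat [-59.5015   0.4298] tcp z 208.58793375542996 Fmod [0.8582 0.4629] -0.17786225071747308 tq [-0.0044  0.1647 -0.0103] az -85.28672818687369 19.2167
```

View pics/w9.png

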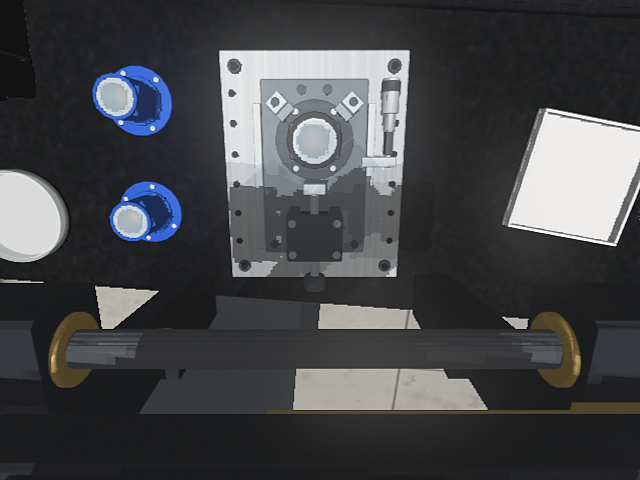

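```bash
python3 - <<'E'
from rd import *
z=np.load("w9s.npz");K,T=cam("wrist",z);p=cv2.imread("pics/w9.png");d=np.load("w9.npy")
g=cv2.resize(p[75:215,255:375],None,fx=4.2,fy=4.2,interpolation=cv2.INTER_CUBIC);cv2.imwrite("pics/w9c.png",np.clip(255*(g/255.)**.6,0,255).astype(np.uint8))
v,u=np.mgrid[0:480,0:640]
P=np.stack([(u-K[0,2])/K[0,0]*d,(v-K[1,2])/K[1,1]*d,d],-1)@T[:3,:3].T+T[:3,3]
Q=P.copy();Q[...,:2]=(P[...,:2]-o)@R*1000
c=np.array([26.3,.5]);r=np.hypot(Q[...,0]-c[0],Q[...,1]-c[1])
m=(r<29)&(r>20)&(abs(Q[...,2]-.065)<.006)
A=np.c_[Q[m][:,:2]-c,np.ones(m.sum())];co,*_=np.linalg.lstsq(A,Q[m][:,2]*1000,rcond=None);print("flange top plane slopes,z",co,m.sum())
m=(r<11);A=np.c_[Q[m][:,:2]-c,np.ones(m.sum())];co,*_=np.linalg.lstsq(A,Q[m][:,2]*1000,rcond=None);print("glass",co,m.sum())
E
```

```text
flange top plane slopes,z [ 0.0037  0.0034 64.9353] 2223
glass [ 20.8914   1.2376 253.4586] 14261
```

View pics/w9c.png

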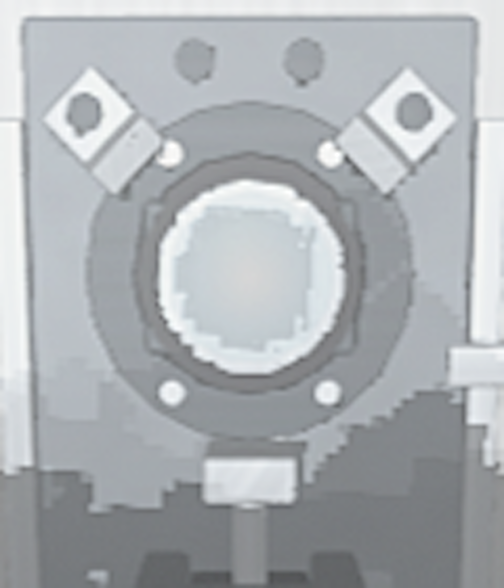

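```bash
python3 - <<'E'
from rd import *
z=np.load("w9s.npz");K,T=cam("wrist",z);g=lambda x,y:(255+x/4.2-.4,75+y/4.2-.4)
def pr(n,uv,h): W=cast(K,T,uv,h)[0];print(n,R.T@(W[:2]-o)*1000)
pr("nose front",g(251,459),.091);pr("hsg front",g(251,553),.091)
for q in [(171,154),(330,154),(328,392),(172,393)]: pr("scr",g(*q),.065)
pr("rim L",g(87,270),.065);pr("rim R",g(412,270),.065);pr("rim top",g(250,101),.065)
pr("ptscrL",g(83,113),.072);pr("ptscrR",g(414,111),.072)
s=rd()
E
```

```text
nose front [-3.0232  0.5971]
hsg front [-19.2611   0.6311]
scr [47.9149 14.7046]
scr [ 47.8467 -13.5887]
scr [  5.9992 -13.6828]
scr [ 5.8848 15.1685]
rim L [27.9574 30.2415]
rim R [ 27.8165 -28.6747]
rim top [56.7735  0.6267]
ptscrL [54.2583 29.4452]
ptscrR [ 54.446  -27.6497]
mod xy [-32.7926   1.0663] rel seat [-58.4926   0.5663] tcp z 208.02282654398155 Fmod [-0.2122 -0.0138] -0.2298718268732187 tq [-0.0324  0.1082 -0.03  ] az -85.21729447111457 19.2667
```

```bash
python3 -c "
from h import *
print(bot.finish_job()); print(bot.read_state()['clock'])"
```

```text
the job is handed in; nothing more can be done
None
the job is handed in; nothing more can be done
```

The lens cell is seated in the mount, barrel up, and I handed the job in at about 19 s. No verdict came back.

**How it went:**
- I gripped the black cell by its lands with 20 N and pushed the jaw back with the flange rim to about 13 N.
- I lowered the cell until the seats took load.
- I then eased it forward until the points balanced the jaw. A slight upward pull was held by the hooks.
- I balanced the tool forces to near zero, loosened the grip in steps, opened and lifted clear.
- The largest sideways force at the wrist was 13.5 N. On the seats the cell pressed with about 10 N in total.

**Last checks:**
- **Height and tilt:** the flange top plane was at 64.9 mm, so the underside is at about 60 mm. It is tilted by about 0.005 rad.
- **Hold:** both points overlap the rim evenly, and the nose bears on the back of it. The contact forces of the two points and the jaw could not be measured after release.
- **Robot clear:** the tool force was about zero.
- **Bystanders:** I kept clear of them, but only the edge of the petri dish is in the last picture. I did not measure whether any had moved.

**What disagreed:**
- **Nose position:** by position the nose is about 2 mm back from rest (about 6 N), where 3 mm (7 N) is nominal. That is within about 1 mm of calibration error.
- **Plate centre:** measured from the plate's centre, the mount is about 13 mm farther toward +x than the given range allows. The plate is probably not centred on the module origin, so I relied on vision and feel for the mount's position.

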